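# Load a converter into the test jig, snap the lid shut and switch on

### The job

Put the power converter that stands on edge in the blue rack on test: lay it flat in the pocket of the test jig, brass contacts down (either way round), without dropping it. Then press the jig's lid down until its catch snaps and it stays fully shut by itself, and only after that flip the toggle on the switch box to on. Leave the multimeter, sponge tray and solder reel where they are.

Things in the scene. Friction and masses are not known exactly. Their poses are not given: they have to be found in the camera images.
- converter: converter: black block 76 x 46 x 24 mm, 0.11-0.22 kg; one 76 x 46 face is bright aluminium (cooling plate), the other has 8 brass dots (contacts). Origin: centre of the contact face; x along the 76, y along the 46, z from contacts to cooling plate. Starts on a 76 x 24 side in the rack's middle slot, y up, z along the rack's +x. It also stands so on the table; a push near its top tips it flat
- rack: the blue plastic rack, fixed, 135 (x) x 100 (y) x 18 mm high, with three slots running along its y, 30 mm wide, 92 mm long, floor 6 mm above the table, at x = -40, 0 and +40 mm; the converter stands in the middle one and stands 34 mm proud of the slot walls; the other two slots are empty. Origin at the centre of the underside
- jig: the test jig, fixed: a blue box 200 (x) x 150 (y) mm with a grey deck 45 mm above the table, a pocket in the middle of the deck, a lid hinged along the far (+x) side and a small dark catch housing with a brass roller in the middle of the front (-x) edge, 64 mm high above the table. Origin at the centre of the underside, x from the front to the hinge, z up
- nest (a point): centre of the jig's pocket (82 mm along x, 52 along y, 3 mm bevel), at the top of the green sprung contact plate in it, 39 mm above the table; axes as jig. The deck is 6 mm above this point. A converter laid in it rests with its origin here, its top 18 mm above the deck. The plate gives up to 3 mm (4 to 7 N); the shut lid presses the converter 2.5 mm down
- lid (a joint): lid angle, rad: 0 fully shut (level), 1.57 upright, 1.95 at most; starts open, 1.45 to 1.7. A stiff hinge holds it at any angle (1 to 4 N at the rail moves it). It meets the catch and the converter at about 0.08; from there to 0 about 8 to 15 N straight down on the rail presses it past the catch, which then holds it at 0; short of that it stays ajar. A converter not down in the pocket blocks it
- lid_hinge (a point): the middle of the lid's hinge axis, 85 mm behind the pocket centre along the jig's x and 70 mm above the table; the axis runs along the jig's y. Its axes turn with the lid: the lid extends 165 mm along its -x, its +z is the lid's outer face (up when shut, away from the robot when open)
- lid_rail (a point): the middle of the outer (top, when shut) face of the red grip rail along the lid's free edge: rail 140 mm long (along y), 16 mm wide (149 to 165 mm from the hinge axis), its outer face 16 mm outside the hinge axis plane; the lid's frame and clear window beside it are 6 to 9 mm lower. Axes as lid_hinge. When shut it is 86 mm above the table
- switch_box: the switch box of the jig's supply, fixed: grey, 120 (x) x 90 (y) mm, 52 mm high, with the toggle in the middle of its top. A green dot lies on its +x side of the toggle (on), a white dot on its -x side (off). Origin at the centre of the underside, x from the off side to the on side
- toggle (a joint): angle of the toggle, rad: 0 off (leaning 0.45 rad to the box's -x), 0.9 on (leaning 0.45 rad to the box's +x), snapping over at the middle (0.45) and pushed against either stop by its spring; about 3 to 5 N at the tip starts it. Starts off
- toggle_tip (a point): the centre of the black ball, 18 mm across, at the toggle's tip: 45 mm from its pivot, which lies in the middle of the box 55 mm above the table; the ball's centre is 96 mm above the table when off or on, 100 mm at the middle
- multimeter: a pocket multimeter, yellow case 145 x 74 x 34 mm with a grey dial, lying face up. Origin at the centre of its underside. To be left where it is
- sponge_tray: a steel tray 90 x 70 mm with a yellow sponge, 17 mm high overall. Origin at the centre of its underside. To be left where it is
- solder_reel: a reel of solder standing on its flange, blue flanges 60 mm in diameter, 45 mm high. Origin at the centre of its underside. To be left where it is
Not all that is in view belongs to the job. There is more than one size of the jig; the one meant has the size given above.

How it is judged:
By the outcome, as a careful person would: the job done as asked, in the order asked, and still so for the second after the job is handed in, with the robot touching nothing.
It also fails if it takes over 72 s, if anything falls off the work surface, if the arm or the gripper's body presses on something with over 40 N, if the wrist force passes 120 N, or if a joint passes its speed limit or range.

### The arm

A 7-joint arm with a two-finger parallel gripper is mounted at the origin on the work surface. World frame = base frame: x ahead of the robot, y to its left, z up, the work surface at z = 0. Lengths are in m, angles in rad, forces in N, time in s.
With the tool pointing down it reaches from about 0.425 to 0.925 m from the base axis. Payload 6.8 kg.
Tool frame: the origin (TCP) lies at the very end of the fingers, on their centre line; the grasp point (between the pads) lies 19 mm behind it; z points along the fingers, y is the line along which they close (so a half turn about z gives the same grasp; the last joint's range is limited). The gripper opens to 85 mm and grips with 20 to 120 N. Pads are 22 mm wide; open, the fingers measure 114 mm over their backs; the gripper's body (76 mm by 85 mm) begins 54 mm behind the grasp point. The pads swing forward as they close: fully open they stand 13 mm farther back than shut.
Start: joints at [1.082, 0.477, 0.022, 1.555, -0.011, 1.109, -0.083], TCP at [0.251, -0.627, 0.208] pointing down, gripper open.
Joint ranges: [-2.96, 2.96], [-0.34, 2.1], [-1.41, 1.46], [0.24, 2.44], [-1.37, 4.51], [0.17, 1.92], [-2.96, 2.96]. Speed limits (rad/s): [2.39, 2.39, 3.14, 3.14, 3.14, 3.14, 3.14].

### API

Orientations are given as a unit quaternion [w, x, y, z].
In Python, from station import telemetry, viewer, job, search_frame, cut_out gives the robot as it stands. The module is installed in compiled form; this text tells all that it offers.
- The arm moves only by the shell command python3 -m crank 'ROWS' [FORCE]. ROWS is JSON, a list of rows, each an object with "delta_rot": the turn, a rotation vector about the tool's x, y, z in degrees, a list of three; "xyz": the shift along the tool's x, y, z in m, a list of three; "fingers": the gripper command: -1 is fully open, 1 is shut, values between are in proportion. In form: [{"delta_rot": [ax, ay, az], "xyz": [dx, dy, dz], "fingers": fingers}, ...]. A call has 1 to 10 rows; each row is the pose to reach, as a shift and turn from the pose commanded when the call began, along the tool's axes at that moment; what a row does not reach only later rows make up. A row lasts 1/10 s, in which the tool goes at most 50 mm and 8.59 degrees, less where a joint would pass 70% of its speed; a pose out of reach is approached as far as the arm can. A call with a gripper value outside its range is refused whole. The fingers move at their own pace and stop on an object; FORCE is the grip in N (left out, the last holds). Time passes only in rows, so rows that repeat a pose let the fingers close. It gives the time, the measured TCP pose, the force, the opening and the grip force at its end, in the units of the state.
- telemetry.get_obs(): the state, without advancing time (a new reading comes with each control period).
- viewer.read_camera(name): name is "side" or "top"; returns a dict with "img" (400x640x3 uint8, red, green, blue), "fx", "fy", "cx", "cy" (pixels), "origin" and "rotation" of the camera in the world. Camera axes: x right, y up, looking along -z (the intrinsics and any distortion apply to the point x, -y, -z); pixel columns grow to the right and rows downward; lengths in m; the calibration is good to about 2 mm. A picture is of the moment at which its call begins. There is no depth.
- job.hand_in(): hands the job in; it is judged then, once.
Trained networks look in the newest picture that a camera, given by its name, has taken for a name from the list of things; names that differ only in an ending like _2 or _b are one class to them, and where a whole thing is asked for, a point or a joint stands for the part that bears it (a point fixed in the world has none). Each returns a list of dicts, best first, with "score" (0 to 1); they miss things now and then, are a little off and sometimes report something else, mostly with a low value. They report only what shows in the picture. A call takes as long as a camera call. They do not tell look-alikes from the thing itself.
- search_frame(camera, thing): "pixel" ([column, row] in pixels, amid what is visible of it).
- cut_out(camera, thing): "pixels" (400x640 bool, what is visible of it) and "pixel" ([column, row] in pixels, amid what is visible of it).
The state is a dict: "t": time; "q": joint angles; "joint_vel": joint speeds; "joint_torque": joint torques, N m; "eef_pos": TCP position; "tool_rot": TCP orientation; "contact_force": force on the tool from outside, world axes, zero at the start; "torque": the same for the moment, N m; "gripper_width": opening from 0.0 (shut) to 1.0 (fully open); "grasp_force": force on a finger pad.
Only numpy, scipy, OpenCV 4.12 (cv2) and the standard library are available. Lean on these libraries where they do the work, as an engineer would, in place of code of your own. Each camera call takes 0.05 s, during which the arm holds its last target. There are 200 camera calls.

## Working session

There is one attempt and no reset: what is moved stays moved. The work goes in short steps, Python scripts to look and compute and a shell command to move; the robot and the scene stay as the last step left them, time stands still between calls to the robot, and variables do not carry over. Pictures are saved under pics/ and viewed, at most 12 in all, crops included, and the job is handed in when it is done.

```bash
mkdir -p pics
cat > h.py <<'E'
import numpy as np, cv2
from station import telemetry, viewer, job, search_frame, cut_out
def ray(c,px):
    d=np.array([(px[0]-c['cx'])/c['fx'],-(px[1]-c['cy'])/c['fy'],-1.])
    return np.array(c['origin']),np.array(c['rotation'])@d
def atz(c,px,z):
    o,d=ray(c,px); return o+d*(z-o[2])/d[2]
def proj(c,p):
    v=np.array(c['rotation']).T@(np.array(p)-c['origin']); return np.array([c['cx']+c['fx']*v[0]/-v[2],c['cy']-c['fy']*v[1]/-v[2]])
def tri(ca,pa,cb,pb):
    o1,d1=ray(ca,pa);o2,d2=ray(cb,pb);d1/=np.linalg.norm(d1);d2/=np.linalg.norm(d2)
    s=np.linalg.lstsq(np.c_[d1,-d2],o2-o1,rcond=None)[0];a=o1+s[0]*d1;b=o2+s[1]*d2
    return (a+b)/2,np.linalg.norm(a-b)
E
python3 - <<'E'
from h import *
for n in('top','side'):
    c=viewer.read_camera(n);cv2.imwrite(f'pics/{n}0.png',c['img'][:,:,::-1])
    print(n,{k:np.round(np.array(v),4).tolist() for k,v in c.items() if k!='img'})
    for t in['converter','rack','jig','nest','lid_rail','lid_hinge','switch_box','toggle_tip','multimeter','sponge_tray','solder_reel']:
        try: print(t,[(np.round(r['pixel'],1).tolist(),round(r['score'],2)) for r in search_frame(n,t)])
        except Exception as e: print(t,e)
print(telemetry.get_obs())
E
```

```text
top {'fx': 450.7636, 'fy': 450.7636, 'cx': 313.3118, 'cy': 201.6836, 'origin': [0.3632, -0.0226, 1.5763], 'rotation': [0.714, 0.0573, -0.0448, -0.6964]}
converter [([230.4, 210.5], 0.77), ([324.3, 184.6], 0.35), ([461.0, 250.8], 0.31)]
rack [([230.5, 214.0], 0.65)]
jig [([262.6, 155.1], 0.98), ([327.0, 212.7], 0.8)]
nest [([325.3, 209.0], 0.85), ([262.6, 158.1], 0.81)]
lid_rail [([326.6, 181.0], 0.71), ([260.8, 155.1], 0.63)]
lid_hinge [([327.6, 185.2], 0.93), ([261.6, 151.2], 0.77), ([465.2, 250.0], 0.53)]
switch_box [([398.0, 199.6], 0.85)]
toggle_tip [([327.2, 181.7], 0.2)]
multimeter [([461.3, 250.6], 0.57)]
sponge_tray [([185.7, 247.7], 0.57)]
solder_reel [([316.2, 156.2], 0.52)]
side {'fx': 450.9734, 'fy': 450.9734, 'cx': 319.0246, 'cy': 201.4124, 'origin': [0.3412, 1.0109, 0.7427], 'rotation': [-0.1051, -0.0433, 0.4845, 0.8674]}
converter [([290.3, 297.6], 0.84)]
rack [([294.6, 308.2], 0.86)]
jig [([315.2, 212.7], 0.7), ([225.2, 252.5], 0.67)]
nest [([313.3, 214.7], 0.57)]
lid_rail [([295.4, 174.1], 0.84), ([226.7, 246.7], 0.8)]
lid_hinge [([227.8, 247.3], 0.92), ([294.9, 175.
[... 210 characters left out ...]
rray([ 1.0819308 ,  0.4769889 ,  0.02241684,  1.5553983 , -0.01150387,
        1.10932044, -0.08308905]), 'joint_vel': array([-0.00049731, -0.00191339,  0.00037016,  0.00169415, -0.00036278,
        0.00048909, -0.00063555]), 'joint_torque': array([ 1.21353107e-03, -5.96322477e+01,  1.60723630e+00, -2.81540304e+01,
        1.25827454e-02,  1.75695681e-03,  4.10330654e-05]), 'eef_pos': array([ 0.25085302, -0.62666899,  0.2076164 ]), 'tool_rot': array([5.37154518e-06, 9.81934413e-01, 1.89221587e-01, 6.44685494e-06]), 'contact_force': array([-0.41874922,  0.06561621,  0.092533  ]), 'torque': array([-0.02152338, -0.04582789,  0.00502844]), 'grasp_force': 0.0, 'gripper_width': 1.0018738963175349}
```

View pics/top0.png

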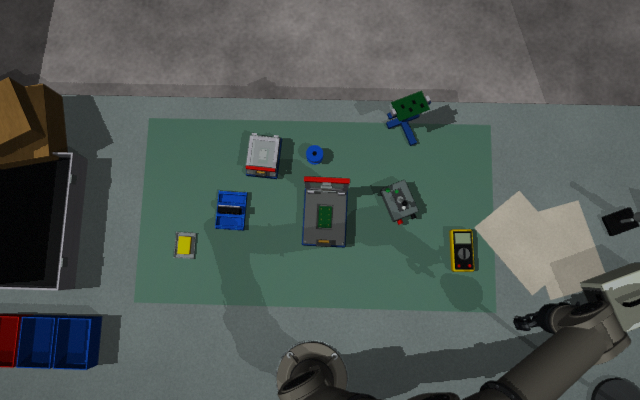

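View pics/side0.png

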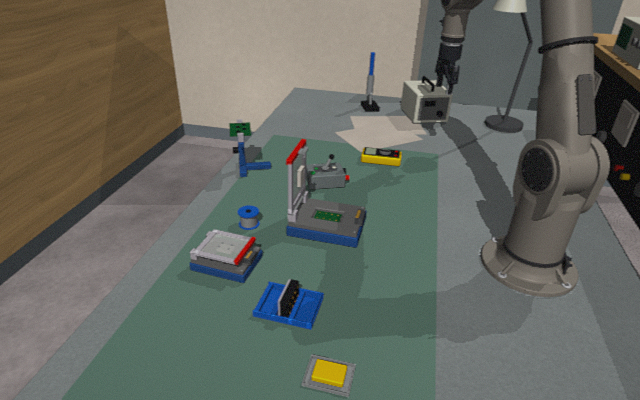

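```bash
cat > fix.py <<'E'
s=open('h.py').read()
s=s.replace("def ray","from scipy.spatial.transform import Rotation as R\ndef RM(c): q=c['rotation']; return R.from_quat([q[1],q[2],q[3],q[0]]).as_matrix()\ndef ray").replace("np.array(c['rotation'])","RM(c)")
open('h.py','w').write(s)
E
python3 fix.py
python3 - <<'E'
from h import *
C={n:viewer.read_camera(n) for n in('top','side')}
print(C['top'].keys())
for t,a,b in[('conv',(230.4,210.5),(290.3,297.6)),('jig',(327,212),(315,213)),('rail',(327,181),(295.4,174)),('reel',(316,156),(249,219)),('sponge',(185.7,247.7),(332.8,375.9)),('meter',(461,250.6),(379,155.7)),('tip',(404,200),(331,157))]:
    p,e=tri(C['top'],a,C['side'],b);print(t,p.round(3),e.round(4))
for n in C:
  for t in('jig','rack','switch_box','converter'):
    for r in cut_out(n,t):
      m=r['pixels'].astype(np.uint8);rc=cv2.minAreaRect(cv2.findNonZero(m)); bx=cv2.boxPoints(rc)
      print(n,t,round(r['score'],2),'px',np.round(rc[0],1),np.round(rc[1],1),round(rc[2],1), np.round([atz(C[n],b,.04 if t!='rack' else .018)[:2] for b in bx],3).tolist() if n=='top' else '')
im=C['top']['img'][:,:,::-1]
cv2.imwrite('pics/topc.png',cv2.resize(im[125:258,205:430],None,fx=3.5,fy=3.5,interpolation=cv2.INTER_CUBIC))
im=C['side']['img'][:,:,::-1]
cv2.imwrite('pics/sidec.png',cv2.resize(im[135:335,180:380],None,fx=3,fy=3,interpolation=cv2.INTER_CUBIC))
E
```

```text
dict_keys(['img', 'fx', 'fy', 'cx', 'cy', 'origin', 'rotation'])
conv [0.552 0.295 0.026] 0.0015
jig [ 0.564 -0.039  0.036] 0.0228
rail [ 0.635 -0.037  0.156] 0.0051
reel [0.758 0.003 0.011] 0.0043
sponge [ 0.421  0.451 -0.003] 0.003
meter [ 0.438 -0.501  0.018] 0.0106
tip [ 0.588 -0.295  0.092] 0.0079
top jig 0.88 px [324.9 211.4] [45.2 69.4] 2.9 [[0.437, 0.047], [0.677, 0.042], [0.673, -0.115], [0.434, -0.107]]
top jig 0.6 px [262.7 155.4] [34.2 43.8] 6.3 [[0.674, 0.254], [0.831, 0.244], [0.82, 0.123], [0.663, 0.135]]
top rack 0.88 px [230.9 209.9] [29.2 38.5] 5.2 [[0.49, 0.349], [0.625, 0.344], [0.618, 0.241], [0.483, 0.247]]
top switch_box 0.82 px [399.6 202. ] [39.  27.3] 66.8 [[0.635, -0.219], [0.675, -0.305], [0.551, -0.357], [0.512, -0.272]]
top converter 0.69 px [229.  208.5] [ 9. 24.] 90.0 [[0.571, 0.34], [0.573, 0.257], [0.541, 0.255], [0.539, 0.338]]
side jig 0.74 px [326.5 193. ] [108.  79.] 90.0 
side jig 0.61 px [226.4 254.4] [70.4 47.4] 13.5 
side rack 0.75 px [288.4 304.2] [63.9 38.6] 13.2 
side switch_box 0.74 px [288.7 297.9] [16.8 39.4] 24.0 
side switch_box 0.61 px [326.4 174.8] [34.1 41. ] 65.6 
side converter 0.65 px [288.8 297.6] [17.2 38.8] 21.0 
side converter 0.64 px [325.9 192.9] [ 78.8 107.3] 0.8
```

View pics/topc.png

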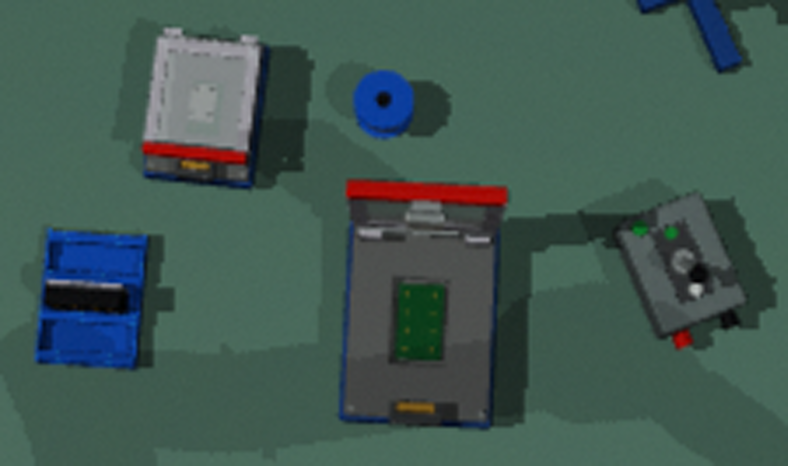

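View pics/sidec.png

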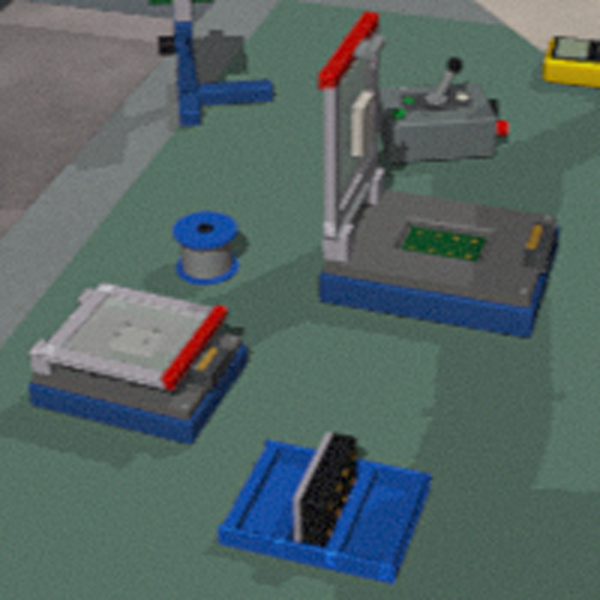

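The candidates are the open jig at (327,212) and the closed jig at (262,155). The open one measures about 200 x 150 mm and the closed one about 155 x 120 mm, so the open one is meant. The crop confirms it: empty green pocket, lid up. The converter is in the rack at (230,210) with its aluminium side to world +x. The toggle leans to the white dot (off). Next I fit poses from the silhouettes.

```bash
cat > fit.py <<'E'
from h import *
from scipy.optimize import minimize
S=4
def box(x0,x1,y0,y1,z0,z1): return np.array([[a,b,c] for a in(x0,x1) for b in(y0,y1) for c in(z0,z1)])
def place(P,x,y,yaw): return P@R.from_euler('z',yaw).as_matrix().T+[x,y,0]
def sil(c,parts):
    m=np.zeros((400*S,640*S),np.uint8)
    for P in parts:
        q=np.array([proj(c,p) for p in P]); q=(q+.5)*S-.5
        cv2.fillConvexPoly(m,cv2.convexHull(np.round(q*16).astype(np.int32)),1,shift=4)
    return m
def fit(model,p0,masks,step):
    M=[(c,cv2.resize(m.astype(np.float32),None,fx=S,fy=S,interpolation=cv2.INTER_LINEAR)>.5) for c,m in masks]
    def f(p):
        s=0
        for c,m in M:
            r=sil(c,model(p))>0; s+=1-(r&m).sum()/(r|m).sum()
        return s/len(M)
    p0=np.array(p0,float);sim=np.vstack([p0]+[p0+np.eye(len(p0))[i]*step[i] for i in range(len(p0))])
    r=minimize(f,p0,method='Nelder-Mead',options=dict(initial_simplex=sim,maxiter=250,xatol=1e-4,fatol=1e-5)); return r.x,r.fun
E
python3 - <<'E'
from fit import *
C={n:viewer.read_camera(n) for n in('top','side')}
def mk(n,t,near):
    L=cut_out(n,t); L=[r for r in L if np.hypot(*(np.array(r['pixel'])-near))<25]
    return L[0]['pixels'] if L else None
def go(name,t,model,p0,step,near):
    ms=[(C[n],mk(n,t,near[n])) for n in C]; ms=[(c,m) for c,m in ms if m is not None]
    print(name,len(ms),*[np.round(v,4) for v in fit(model,p0,ms,step)])
    for m in ms: print('  single',*[np.round(v,4) for v in fit(model,p0,[m],step)])
go('conv','converter',lambda p:[place(box(-.012,.012,-.038,.038,.018,.052),*p)],[.553,.296,-.03],[.01,.01,.05],dict(top=(230,209),side=(289,298)))
go('rack','rack',lambda p:[place(box(-.0675,.0675,-.05,.05,0,.018),*p),place(box(-.012,.012,-.038,.038,.018,.052),*p)],[.553,.296,-.03],[.01,.01,.05],dict(top=(230,212),side=(290,305)))
go('switch','switch_box',lambda p:[place(box(-.06,.06,-.045,.045,0,.052),*p)],[.594,-.29,.38],[.01,.01,.05],dict(top=(399,200),side=(326,175)))
def jig(p):
    a=p[3]; L=box(-.165,0,-.07,.07,-.0,.01); L=np.vstack([L,box(-.165,-.149,-.07,.07,0,.016)])
    L=L@R.from_euler('y',a).as_matrix().T+[.085,0,.07]
    return [place(box(-.1,.1,-.075,.075,0,.045),*p[:3]),place(L,*p[:3])]
go('jig','jig',jig,[.55,-.035,-.03,1.5],[.01,.01,.05,.1],dict(top=(326,212),side=(320,200)))
for n in C:
    hsv=cv2.cvtColor(C[n]['img'],cv2.COLOR_RGB2HSV); w=np.zeros((400,640),bool)
    if n=='top': w[195:240,312:340]=1
    else: w[205:222,305:345]=1
    g=w&(hsv[...,0]>45)&(hsv[...,0]<80)&(hsv[...,1]>140)
    ys,xs=np.nonzero(g); print(n,'plate',len(xs),(xs.mean(),ys.mean()),atz(C[n],(xs.mean(),ys.mean()),.039).round(4))
    for t in('toggle_tip',):
        print(t,[(r['pixel'],round(r['score'],2)) for r in search_frame(n,t)][:2])
c=C['top'];g=lambda x,y:(205+(x+.5)/3.5-.5,125+(y+.5)/3.5-.5)
print('ball',atz(c,g(697,272),.096),'white',atz(c,g(697,290),.052),'green',atz(c,g(670,232),.052),'g2',atz(c,g(640,230),.052))
c=C['side'];g=lambda x,y:(180+(x+.5)/3-.5,135+(y+.5)/3-.5)
print('ball side',atz(c,g(455,66),.096))
print('rail side ends',atz(c,g(372,17),.235),atz(c,g(325,80),.235))
E
```

```text
conv 2 [ 0.5541  0.2982 -0.0577] 0.1281
  single [ 0.5544  0.2962 -0.0504] 0.086
  single [ 0.553   0.3047 -0.0502] 0.0813
rack 2 [ 0.5548  0.2971 -0.0374] 0.2672
  single [ 0.5546  0.2966 -0.0413] 0.2129
  single [ 0.5546  0.298  -0.0332] 0.3196
switch 2 [ 0.5992 -0.2881  0.4146] 0.1033
  single [ 0.6    -0.2875  0.4106] 0.0736
  single [ 0.5983 -0.2904  0.4147] 0.1267
jig 2 [ 0.5381 -0.0326 -0.0164  1.5307] 0.0731
  single [ 0.5384 -0.0322 -0.0265  1.5336] 0.0419
  single [ 0.5367 -0.0361  0.0179  1.5374] 0.0931
top plate 260 (np.float64(324.5615384615385), np.float64(216.71923076923076)) [ 0.5356 -0.0323  0.039 ]
toggle_tip []
side plate 147 (np.float64(327.4829931972789), np.float64(215.6530612244898)) [ 0.5375 -0.0315  0.039 ]
toggle_tip [([328.4, 162.1], 0.61)]
ball [ 0.58337062 -0.29281163  0.096     ] white [ 0.57223939 -0.30079532  0.052     ] green [ 0.62878914 -0.27466088  0.052     ] g2 [ 0.63008723 -0.24542591  0.052     ]
ball side [ 0.5817463  -0.28868057  0.096     ]
rail side ends [ 0.62314749 -0.08710315  0.235     ] [0.62855127 0.04624931 0.235     ]
```

```bash
cat > plan.py <<'E'
import sys
from h import *
# python3 plan.py "x y z psi_deg [tilt about tool x] [tilt about tool y]" ...   -> deltas, all from current pose
o=telemetry.get_obs();q=o['tool_rot'];R0=R.from_quat([q[1],q[2],q[3],q[0]])
e=R0.as_matrix();print('t',round(o['t'],2),'pos',np.round(o['eef_pos'],4),'psi',round(np.degrees(np.arctan2(e[1,0],e[0,0])),1),'F',np.round(o['contact_force'],1),'w',round(o['gripper_width'],3),'g',round(o['grasp_force'],1),'q',np.round(o['q'],2))
for a in sys.argv[1:]:
    v=[float(s) for s in a.split()]
    T=R.from_euler('z',v[3],degrees=True)*R.from_euler('x',180,degrees=True)*R.from_euler('xy',(v[4:]+[0,0])[:2],degrees=True)
    print(a,'->',np.round((R0.inv()*T).as_rotvec(degrees=True),2).tolist(),np.round(R0.inv().apply(np.array(v[:3])-o['eef_pos']),4).tolist())
E
python3 plan.py "0.45 -0.4 0.33 40" "0.5 0 0.33 87.4" "0.554 0.297 0.2 87.4"
```

```text
t 2.3 pos [ 0.2509 -0.6266  0.2076] psi 21.8 F [-0.   0.1 -0.9] w 0.996 g 0.0 q [ 1.08  0.48  0.02  1.56 -0.01  1.11 -0.08]
0.45 -0.4 0.33 40 -> [-0.0, -0.0, -18.18] [0.2691, -0.1364, -0.1224]
0.5 0 0.33 87.4 -> [-0.0, -0.0, -65.58] [0.4642, -0.4892, -0.1224]
0.554 0.297 0.2 87.4 -> [-0.0, -0.0, -65.58] [0.6247, -0.7448, 0.0076]
```

```bash
python3 -m crank '[{"delta_rot":[0,0,-18.2],"xyz":[0.269,-0.136,-0.122],"fingers":-1},{"delta_rot":[0,0,-18.2],"xyz":[0.269,-0.136,-0.122],"fingers":-1},{"delta_rot":[0,0,-18.2],"xyz":[0.269,-0.136,-0.122],"fingers":-1},{"delta_rot":[0,0,-18.2],"xyz":[0.269,-0.136,-0.122],"fingers":-1},{"delta_rot":[0,0,-18.2],"xyz":[0.269,-0.136,-0.122],"fingers":-1},{"delta_rot":[0,0,-18.2],"xyz":[0.269,-0.136,-0.122],"fingers":-1},{"delta_rot":[0,0,-65.6],"xyz":[0.464,-0.489,-0.122],"fingers":-1},{"delta_rot":[0,0,-65.6],"xyz":[0.464,-0.489,-0.122],"fingers":-1},{"delta_rot":[0,0,-65.6],"xyz":[0.464,-0.489,-0.122],"fingers":-1},{"delta_rot":[0,0,-65.6],"xyz":[0.464,-0.489,-0.122],"fingers":-1}]' 40; python3 plan.py "0.5 0.02 0.33 87.4" "0.554 0.297 0.2 87.4" "0.554 0.297 0.1 87.4"
```

```text
t: 3.3
eef_pos: [0.4655, -0.2184, 0.3249]
tool_rot: [0.0, 0.795, 0.607, 0.0]
contact_force: [1.0, 0.1, 0.6]
gripper_width: 1.0
grasp_force: 0.0
t 3.3 pos [ 0.4655 -0.2184  0.3249] psi 74.7 F [1.  0.1 0.6] w 1.0 g 0.0 q [ 0.63  0.14 -0.34  1.76  0.05  1.25  0.  ]
0.5 0.02 0.33 87.4 -> [0.04, 0.03, -12.66] [0.2391, -0.0295, -0.0052]
0.554 0.297 0.2 87.4 -> [0.04, 0.03, -12.66] [0.5206, -0.0504, 0.1247]
0.554 0.297 0.1 87.4 -> [0.04, 0.03, -12.66] [0.5206, -0.0504, 0.2247]
```

```bash
python3 -m crank '[{"delta_rot":[0,0,-12.7],"xyz":[0.239,-0.03,-0.005],"fingers":-1},{"delta_rot":[0,0,-12.7],"xyz":[0.239,-0.03,-0.005],"fingers":-1},{"delta_rot":[0,0,-12.7],"xyz":[0.239,-0.03,-0.005],"fingers":-1},{"delta_rot":[0,0,-12.7],"xyz":[0.239,-0.03,-0.005],"fingers":-1},{"delta_rot":[0,0,-12.7],"xyz":[0.52,-0.05,0.12],"fingers":-1},{"delta_rot":[0,0,-12.7],"xyz":[0.52,-0.05,0.12],"fingers":-1},{"delta_rot":[0,0,-12.7],"xyz":[0.52,-0.05,0.12],"fingers":-1},{"delta_rot":[0,0,-12.7],"xyz":[0.52,-0.05,0.12],"fingers":-1},{"delta_rot":[0,0,-12.7],"xyz":[0.52,-0.05,0.12],"fingers":-1},{"delta_rot":[0,0,-12.7],"xyz":[0.52,-0.05,0.12],"fingers":-1}]'; python3 -m crank '[{"delta_rot":[0,0,0],"xyz":[0,0,0],"fingers":-1},{"delta_rot":[0,0,0],"xyz":[0,0,0],"fingers":-1}]' >/dev/null;  python3 plan.py "0.554 0.297 0.1 87.4" "0.554 0.297 0.024 87.4"
```

```text
t: 4.3
eef_pos: [0.5494, 0.2537, 0.2204]
tool_rot: [0.0, 0.725, 0.689, 0.0]
contact_force: [1.5, -0.8, 0.4]
gripper_width: 0.998
grasp_force: 0.0
t 4.5 pos [0.5484 0.2534 0.2202] psi 87.3 F [ 0.2 -0.5  0.8] w 0.998 g 0.0 q [-0.06  0.42 -0.64  1.68  0.27  1.13 -0.81]
0.554 0.297 0.1 87.4 -> [-0.09, 0.01, -0.15] [0.0439, 0.0037, 0.1201]
0.554 0.297 0.024 87.4 -> [-0.09, 0.01, -0.15] [0.0439, 0.0039, 0.1961]
```

```bash
python3 -m crank '[{"delta_rot":[0,0,0],"xyz":[0.0439,0.0038,0.12],"fingers":-1},{"delta_rot":[0,0,0],"xyz":[0.0439,0.0038,0.12],"fingers":-1},{"delta_rot":[0,0,0],"xyz":[0.0439,0.0038,0.12],"fingers":-1},{"delta_rot":[0,0,0],"xyz":[0.0439,0.0038,0.15],"fingers":-1},{"delta_rot":[0,0,0],"xyz":[0.0439,0.0038,0.18],"fingers":-1},{"delta_rot":[0,0,0],"xyz":[0.0439,0.0038,0.198],"fingers":-1},{"delta_rot":[0,0,0],"xyz":[0.0439,0.0038,0.198],"fingers":-1},{"delta_rot":[0,0,0],"xyz":[0.0439,0.0038,0.198],"fingers":-0.5},{"delta_rot":[0,0,0],"xyz":[0.0439,0.0038,0.198],"fingers":0},{"delta_rot":[0,0,0],"xyz":[0.0439,0.0038,0.198],"fingers":0}]' 40; python3 -m crank '[{"delta_rot":[0,0,0],"xyz":[0,0,0],"fingers":0.3},{"delta_rot":[0,0,0],"xyz":[0,0,0],"fingers":1},{"delta_rot":[0,0,0],"xyz":[0,0,0],"fingers":1},{"delta_rot":[0,0,0],"xyz":[0,0,0],"fingers":1},{"delta_rot":[0,0,0],"xyz":[0,0,0],"fingers":1}]' 40;  python3 plan.py "0.554 0.297 0.12 87.4" "0.5 0.15 0.12 87.4" "0.5 0.15 0.02 87.4"
```

```text
t: 5.5
eef_pos: [0.5561, 0.2962, 0.0247]
tool_rot: [0.0, 0.725, 0.689, 0.001]
contact_force: [0.6, 0.7, -0.6]
gripper_width: 0.518
grasp_force: 0.0
t: 6.0
eef_pos: [0.5556, 0.296, 0.024]
tool_rot: [0.0, 0.725, 0.689, 0.001]
contact_force: [-0.9, -1.1, 7.1]
gripper_width: 0.255
grasp_force: 39.2
t 6.0 pos [0.5556 0.296  0.024 ] psi 87.1 F [-0.9 -1.1  7.1] w 0.255 g 39.2 q [-0.2   0.68 -0.54  1.77  0.46  0.81 -1.01]
0.554 0.297 0.12 87.4 -> [0.07, -0.02, -0.31] [0.001, -0.0015, -0.096]
0.5 0.15 0.12 87.4 -> [0.07, -0.02, -0.31] [-0.1486, -0.048, -0.0961]
0.5 0.15 0.02 87.4 -> [0.07, -0.02, -0.31] [-0.1486, -0.0481, 0.0039]
```

```bash
python3 -m crank '[{"delta_rot":[0,0,0],"xyz":[0,0,-0.02],"fingers":1},{"delta_rot":[0,0,0],"xyz":[0,0,-0.05],"fingers":1},{"delta_rot":[0,0,0],"xyz":[0,0,-0.08],"fingers":1},{"delta_rot":[0,0,0],"xyz":[0,0,-0.08],"fingers":1},{"delta_rot":[0,0,0],"xyz":[-0.04,-0.005,-0.08],"fingers":1},{"delta_rot":[0,0,0],"xyz":[-0.08,-0.01,-0.08],"fingers":1},{"delta_rot":[0,0,0],"xyz":[-0.12,-0.015,-0.08],"fingers":1},{"delta_rot":[0,0,0],"xyz":[-0.147,-0.018,-0.08],"fingers":1},{"delta_rot":[0,0,0],"xyz":[-0.147,-0.018,-0.08],"fingers":1},{"delta_rot":[0,0,0],"xyz":[-0.147,-0.018,-0.08],"fingers":1}]'
python3 - <<'E'
from h import *
c=viewer.read_camera('side');cv2.imwrite('pics/s2.png',cv2.resize(c['img'][150:330,200:400,::-1],None,fx=3,fy=3,interpolation=cv2.INTER_CUBIC))
E
python3 plan.py "0.53 0.15 0.03 87.4"  "0.53 0.15 0.02 87.4"
```

```text
t: 7.0
eef_pos: [0.5293, 0.1491, 0.1025]
tool_rot: [-0.0, 0.725, 0.688, -0.0]
contact_force: [-0.5, 0.0, -1.3]
gripper_width: 0.262
grasp_force: 39.7
t 7.05 pos [0.5294 0.1504 0.1027] psi 87.1 F [-0.4  0.  -0.8] w 0.259 g 39.7 q [ 0.09  0.47 -0.6   1.92  0.34  0.86 -0.75]
0.53 0.15 0.03 87.4 -> [-0.02, -0.03, -0.29] [-0.0005, 0.0006, 0.0727]
0.53 0.15 0.02 87.4 -> [-0.02, -0.03, -0.29] [-0.0005, 0.0006, 0.0827]
```

View pics/s2.png

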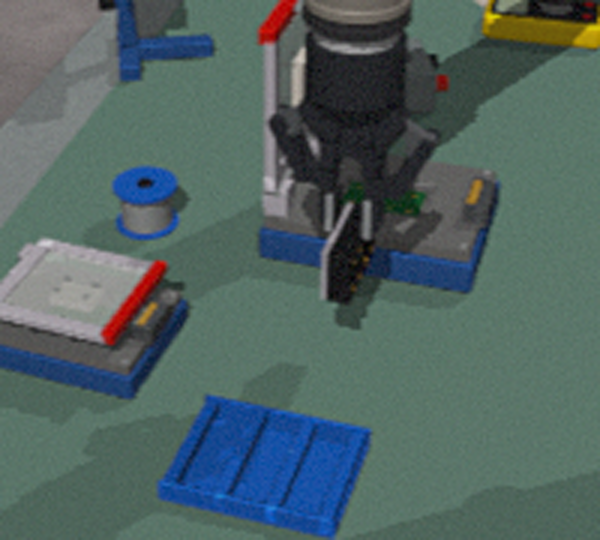

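The converter is held upright and level (crop (345,250)), contacts towards the robot. Setting it down on the table.

```bash
python3 -m crank '[{"delta_rot":[0,0,0],"xyz":[0,0,0.04],"fingers":1},{"delta_rot":[0,0,0],"xyz":[0,0,0.065],"fingers":1},{"delta_rot":[0,0,0],"xyz":[0,0,0.075],"fingers":1},{"delta_rot":[0,0,0],"xyz":[0,0,0.080],"fingers":1},{"delta_rot":[0,0,0],"xyz":[0,0,0.083],"fingers":1},{"delta_rot":[0,0,0],"xyz":[0,0,0.083],"fingers":1},{"delta_rot":[0,0,0],"xyz":[0,0,0.083],"fingers":1}]'; python3 plan.py
```

```text
t: 7.75
eef_pos: [0.5304, 0.1503, 0.021]
tool_rot: [0.0, 0.725, 0.689, 0.001]
contact_force: [-0.2, 0.1, -0.6]
gripper_width: 0.261
grasp_force: 39.7
t 7.75 pos [0.5304 0.1503 0.021 ] psi 87.1 F [-0.2  0.1 -0.6] w 0.261 g 39.7 q [ 0.03  0.58 -0.54  1.96  0.45  0.71 -0.83]
```

```bash
python3 -m crank '[{"delta_rot":[0,0,0],"xyz":[0,0,0.001],"fingers":1},{"delta_rot":[0,0,0],"xyz":[0,0,0.002],"fingers":1},{"delta_rot":[0,0,0],"xyz":[0,0,0.0025],"fingers":1},{"delta_rot":[0,0,0],"xyz":[0,0,0.0025],"fingers":1}]'
```

```text
t: 8.15
eef_pos: [0.53, 0.1498, 0.018]
tool_rot: [0.0, 0.725, 0.689, 0.0]
contact_force: [-0.8, -1.9, 4.7]
gripper_width: 0.261
grasp_force: 40.3
```

```bash
python3 -m crank '[{"delta_rot":[0,0,0],"xyz":[0,0,-0.001],"fingers":0.3},{"delta_rot":[0,0,0],"xyz":[0,0,-0.001],"fingers":0},{"delta_rot":[0,0,0],"xyz":[0,0,-0.001],"fingers":0},{"delta_rot":[0,0,0],"xyz":[0,0,-0.03],"fingers":0},{"delta_rot":[0,0,0],"xyz":[0,0,-0.07],"fingers":0},{"delta_rot":[0,0,0],"xyz":[0,0,-0.09],"fingers":0},{"delta_rot":[0,0,0],"xyz":[0,0.04,-0.09],"fingers":1},{"delta_rot":[0,0,0],"xyz":[0,0.07,-0.09],"fingers":1},{"delta_rot":[0,0,0],"xyz":[0,0.07,-0.09],"fingers":1},{"delta_rot":[0,0,0],"xyz":[0,0.07,-0.09],"fingers":1}]'
python3 - <<'E'
from h import *
for n in('top','side'):
    c=viewer.read_camera(n)
    for r in cut_out(n,'converter')[:1]:
        rc=cv2.minAreaRect(cv2.findNonZero(r['pixels'].astype(np.uint8)));print(n,r['pixel'],rc,atz(c,rc[0],.035).round(3))
E
python3 plan.py "0.59 0.15 0.036 87.4" "0.53 0.15 0.036 87.4"
```

```text
t: 9.15
eef_pos: [0.5991, 0.1463, 0.1069]
tool_rot: [-0.0, 0.725, 0.689, -0.0]
contact_force: [-1.2, -1.1, -1.4]
gripper_width: -0.002
grasp_force: 0.0
top [397.9, 199.8] ((399.32275390625, 201.6422882080078), (39.87261199951172, 28.548791885375977), 66.50143432617188) [ 0.595 -0.289  0.035]
side [316.0, 262.6] ((314.8276062011719, 261.4310607910156), (15.598407745361328, 33.98224639892578), 21.801410675048828) [0.526 0.169 0.035]
t 9.35 pos [0.5983 0.1466 0.1073] psi 87.2 F [-0.6 -0.5  0. ] w -0.006 g 0.0 q [ 0.09  0.56 -0.58  1.76  0.37  0.94 -0.7 ]
0.59 0.15 0.036 87.4 -> [-0.05, 0.02, -0.24] [0.003, -0.0084, 0.0713]
0.53 0.15 0.036 87.4 -> [-0.05, 0.02, -0.24] [0.0001, -0.0683, 0.0714]
```

Still standing (side view (316,262)). Now the tipping push near its top.

```bash
python3 -m crank '[{"delta_rot":[0,0,0],"xyz":[0.003,0,0.04],"fingers":1},{"delta_rot":[0,0,0],"xyz":[0.003,0,0.071],"fingers":1},{"delta_rot":[0,0,0],"xyz":[0.003,-0.015,0.071],"fingers":1},{"delta_rot":[0,0,0],"xyz":[0.003,-0.025,0.071],"fingers":1},{"delta_rot":[0,0,0],"xyz":[0.003,-0.033,0.071],"fingers":1},{"delta_rot":[0,0,0],"xyz":[0.003,-0.041,0.071],"fingers":1},{"delta_rot":[0,0,0],"xyz":[0.003,-0.049,0.071],"fingers":1},{"delta_rot":[0,0,0],"xyz":[0.003,-0.057,0.071],"fingers":1},{"delta_rot":[0,0,0],"xyz":[0.003,-0.065,0.071],"fingers":1},{"delta_rot":[0,0,0],"xyz":[0.003,-0.073,0.071],"fingers":1}]';python3 -m crank '[{"delta_rot":[0,0,0],"xyz":[0,-0.006,0],"fingers":1},{"delta_rot":[0,0,0],"xyz":[0,-0.006,0],"fingers":1},{"delta_rot":[0,0,0],"xyz":[0,0.03,0],"fingers":1},{"delta_rot":[0,0,0],"xyz":[0,0.03,-0.05],"fingers":-1},{"delta_rot":[0,0,0],"xyz":[0,0.05,-0.1],"fingers":-1},{"delta_rot":[0,0,0],"xyz":[0,0.08,-0.12],"fingers":-1},{"delta_rot":[0,0,0],"xyz":[0,0.11,-0.12],"fingers":-1},{"delta_rot":[0,0,0],"xyz":[0,0.11,-0.12],"fingers":-1}]'
cat > fc.py <<'E'
from fit import *
ms=[];cs={}
for n in('top','side'):
    c=viewer.read_camera(n);cs[n]=c
    g=proj(c,[.495,.15,.012])
    L=[r for r in cut_out(n,'converter') if np.hypot(*(np.array(r['pixel'])-g))<25]
    if L: ms.append((c,L[0]['pixels'])); print(n,L[0]['pixel'],L[0]['score'])
M=lambda p:[place(box(-.038,.038,-.023,.023,0,.024),*p)]
for m in [ms]+[[m] for m in ms]: print(fit(M,[.495,.15,1.53],m,[.01,.01,.1]))
a=cs['side']['img'][190:310,250:400];b=cs['top']['img'][180:255,235:335]
cv2.imwrite('pics/s3.png',np.vstack([cv2.resize(a,(600,360)),cv2.resize(b,(600,240)) if 0 else cv2.resize(b,(300,225)).repeat(1,1) if 0 else cv2.copyMakeBorder(cv2.resize(b,(300,225)),0,0,0,300,0)])[:,:,::-1])
E
python3 fc.py; python3 plan.py
```

```text
t: 10.35
eef_pos: [0.5262, 0.153, 0.0367]
tool_rot: [0.0, 0.725, 0.689, 0.0]
contact_force: [-0.3, -0.2, 1.0]
gripper_width: -0.004
grasp_force: 0.0
t: 11.15
eef_pos: [0.6409, 0.1461, 0.1574]
tool_rot: [0.001, 0.726, 0.688, 0.002]
contact_force: [-1.0, -0.3, -0.0]
gripper_width: 0.846
grasp_force: 0.0
top [267.2, 216.4] 0.47
side [318.8, 263.0] 0.63
(array([0.53058078, 0.14742372, 1.81698761]), np.float64(0.5476854124920617))
(array([0.53299778, 0.17548437, 1.23428006]), np.float64(0.703851526641389))
(array([0.53205797, 0.14177961, 1.80627704]), np.float64(0.3479396072198887))
t 11.35 pos [0.6354 0.1477 0.1558] psi 87.1 F [ 0.4  0.2 -0.9] w 1.003 g 0.0 q [ 0.09  0.56 -0.59  1.63  0.34  1.06 -0.65]
```

View pics/s3.png

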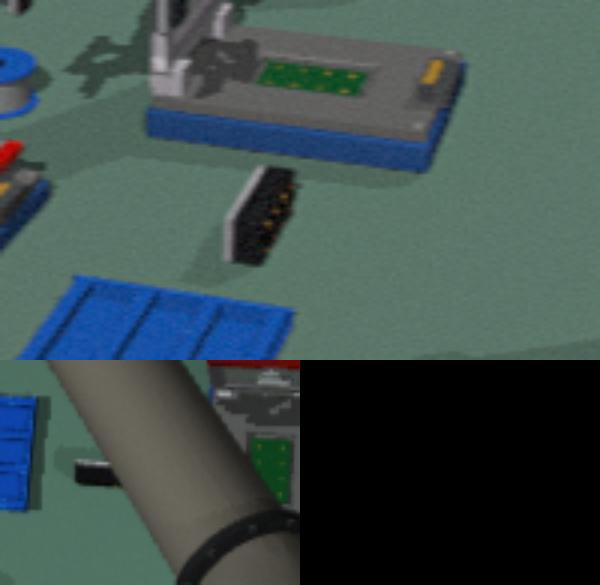

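Still standing: it was only rocked or slid. I measure where it stands now.

Run:
```python
from fit import *
c=viewer.read_camera('side')
L=[r for r in cut_out('side','converter') if np.hypot(*(np.array(r['pixel'])-(319,263)))<20]
M=lambda p:[place(box(-.012,.012,-.038,.038,0,.046),*p)]
print(fit(M,[.525,.15,-.04],[(c,L[0]['pixels'])],[.01,.01,.1]))
for x in(.50,.51,.52,.53): print(x,proj(c,[x,.15,.023]))
```

```text
(array([ 0.52848903,  0.15527194, -0.01757149]), np.float64(0.10380427096591716))
0.5 [326.74973868 262.18505139]
0.51 [322.83176097 261.52679072]
0.52 [318.92609616 260.87059874]
0.53 [315.03268632 260.21646572]
```

```bash
python3 -m crank '[{"delta_rot":[0,0,0],"xyz":[0.004,-0.04,0.05],"fingers":1},{"delta_rot":[0,0,0],"xyz":[0.004,-0.045,0.09],"fingers":1},{"delta_rot":[0,0,0],"xyz":[0.004,-0.055,0.117],"fingers":1},{"delta_rot":[0,0,0],"xyz":[0.004,-0.065,0.117],"fingers":1},{"delta_rot":[0,0,0],"xyz":[0.004,-0.08,0.117],"fingers":1},{"delta_rot":[0,0,0],"xyz":[0.004,-0.09,0.117],"fingers":1},{"delta_rot":[0,0,0],"xyz":[0.004,-0.10,0.117],"fingers":1},{"delta_rot":[0,0,0],"xyz":[0.004,-0.11,0.117],"fingers":1},{"delta_rot":[0,0,0],"xyz":[0.004,-0.12,0.117],"fingers":1}]';python3 plan.py; python3 -m crank '[{"delta_rot":[0,0,0],"xyz":[0,-0.01,0],"fingers":1},{"delta_rot":[0,0,0],"xyz":[0,-0.018,0],"fingers":1},{"delta_rot":[0,0,0],"xyz":[0,-0.026,0],"fingers":1},{"delta_rot":[0,0,0],"xyz":[0,-0.034,0],"fingers":1},{"delta_rot":[0,0,0],"xyz":[0,-0.034,0],"fingers":1}]'; python3 plan.py
python3 - <<'E'
from h import *
c=viewer.read_camera('side');cv2.imwrite('pics/s4.png',cv2.resize(c['img'][190:310,250:400,::-1],None,fx=4,fy=4,interpolation=cv2.INTER_CUBIC))
E
```

```text
t: 12.35
eef_pos: [0.5168, 0.1576, 0.0402]
tool_rot: [0.0, 0.725, 0.689, 0.001]
contact_force: [-0.5, -0.2, -0.0]
gripper_width: 0.002
grasp_force: 0.0
t 12.35 pos [0.5168 0.1576 0.0402] psi 87.1 F [-0.5 -0.2 -0. ] w 0.002 g 0.0 q [ 0.03  0.54 -0.56  1.98  0.43  0.73 -0.84]
t: 12.85
eef_pos: [0.4818, 0.1593, 0.0394]
tool_rot: [-0.0, 0.724, 0.689, -0.0]
contact_force: [0.3, -0.7, -0.6]
gripper_width: -0.001
grasp_force: 0.0
t 12.85 pos [0.4818 0.1593 0.0394] psi 87.1 F [ 0.3 -0.7 -0.6] w -0.001 g 0.0 q [ 0.02  0.51 -0.57  2.05  0.42  0.7  -0.87]
```

View pics/s4.png

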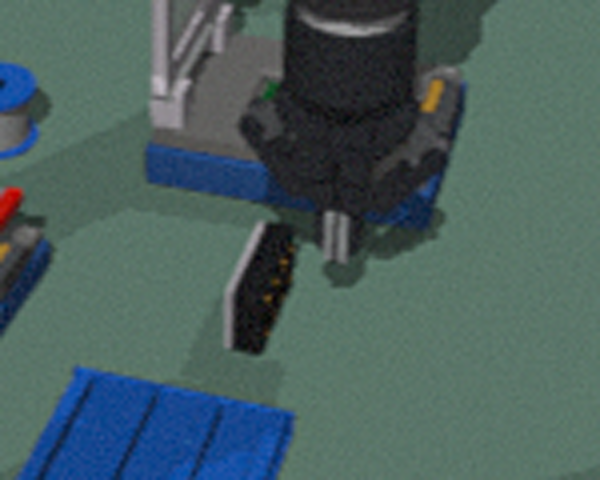

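Run:
```python
from h import *
from fit import *
c=viewer.read_camera('side')
for p in([.4818,.1593,.0394],[.4818,.1593,.06],[.528,.155,.046],[.528,.155,0]):print(p,proj(c,p))
M=lambda p:[place(box(-.012,.012,-.038,.038,p[3],p[3]+.046),*p[:3])]
hsv=c['img'];L=[r for r in cut_out('side','converter')];print([(r['pixel'],r['score'],r['pixels'].sum()) for r in L])
m=L[0]['pixels']
print(fit(M,[.525,.15,-.04,0],[(c,m)],[.01,.01,.1,.01]))
ct=viewer.read_camera('top')
print([(r['pixel'],r['score']) for r in cut_out('top','converter')])
d=cv2.minAreaRect(cv2.findNonZero(m.astype(np.uint8)));print(d)
```

```text
[0.4818, 0.1593, 0.0394] [333.45906594 260.54653047]
[0.4818, 0.1593, 0.06] [333.82894184 253.91028148]
[0.528, 0.155, 0.046] [315.55688199 254.31483954]
[0.528, 0.155, 0] [315.14442121 268.70089366]
[([317.6, 261.7], 0.58, np.int64(426))]
(array([ 5.28495537e-01,  1.53363072e-01, -1.85853768e-02, -2.12858893e-05]), np.float64(0.04560306861770136))
[([323.8, 180.2], 0.7), ([278.2, 218.9], 0.56)]
((315.2586364746094, 261.3965759277344), (14.70632266998291, 34.40229034423828), 23.198591232299805)
```

The fingertip shows at row 255 where the TCP should be at row 260, so the real tips end about 12–15 mm above the reported TCP and passed over the converter. I'll push 17 mm lower.

```bash
python3 -m crank '[{"delta_rot":[0,0,0],"xyz":[0,0,-0.04],"fingers":1},{"delta_rot":[0,0,0],"xyz":[0,0.05,-0.04],"fingers":1},{"delta_rot":[0,0,0],"xyz":[0,0.1,-0.04],"fingers":1},{"delta_rot":[0,0,0],"xyz":[0,0.11,-0.03],"fingers":1},{"delta_rot":[0,0,0],"xyz":[0,0.11,0.017],"fingers":1},{"delta_rot":[0,0,0],"xyz":[0,0.11,0.017],"fingers":1},{"delta_rot":[0,0,0],"xyz":[0,0.095,0.017],"fingers":1},{"delta_rot":[0,0,0],"xyz":[0,0.085,0.017],"fingers":1},{"delta_rot":[0,0,0],"xyz":[0,0.077,0.017],"fingers":1},{"delta_rot":[0,0,0],"xyz":[0,0.069,0.017],"fingers":1}]';python3 -m crank '[{"delta_rot":[0,0,0],"xyz":[0,-0.006,0],"fingers":1},{"delta_rot":[0,0,0],"xyz":[0,-0.012,0],"fingers":1},{"delta_rot":[0,0,0],"xyz":[0,-0.018,0],"fingers":1},{"delta_rot":[0,0,0],"xyz":[0,-0.024,0],"fingers":1},{"delta_rot":[0,0,0],"xyz":[0,-0.03,0],"fingers":1},{"delta_rot":[0,0,0],"xyz":[0,-0.03,0],"fingers":1},{"delta_rot":[0,0,0],"xyz":[0,0.0,-0.05],"fingers":1},{"delta_rot":[0,0,0],"xyz":[0,0.05,-0.12],"fingers":-1},{"delta_rot":[0,0,0],"xyz":[0,0.10,-0.15],"fingers":-1},{"delta_rot":[0,0,0],"xyz":[0,0.10,-0.15],"fingers":-1}]'; python3 fc.py; python3 plan.py
```

```text
t: 14.1
eef_pos: [0.5517, 0.1559, 0.0235]
tool_rot: [0.0, 0.725, 0.689, 0.0]
contact_force: [-0.9, -0.3, -0.2]
gripper_width: 0.001
grasp_force: 0.0
t: 15.1
eef_pos: [0.6528, 0.1503, 0.1743]
tool_rot: [0.0, 0.725, 0.689, 0.0]
contact_force: [1.3, 1.1, -1.2]
gripper_width: 0.503
grasp_force: 0.0
top [265.6, 216.7] 0.47
side [316.9, 262.5] 0.92
(array([0.53432088, 0.15139651, 1.38274826]), np.float64(0.5495795032270683))
(array([0.53594564, 0.17496689, 1.27649287]), np.float64(0.6414231763068972))
(array([0.52716317, 0.14989664, 1.76499397]), np.float64(0.37128115051048416))
t 15.3 pos [0.6522 0.1506 0.1724] psi 87.0 F [-0.1  0.2  0.4] w 0.845 g 0.0 q [ 0.09  0.57 -0.59  1.57  0.34  1.11 -0.64]
```

View pics/s3.png

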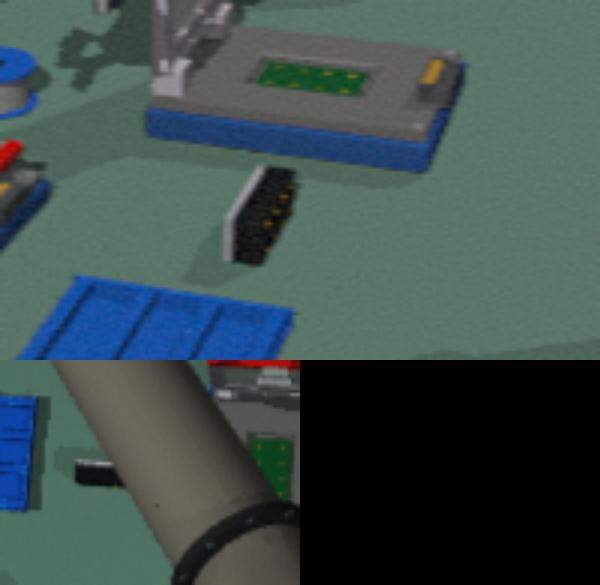

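```bash
python3 -m crank '[{"delta_rot":[0,0,0],"xyz":[0,-0.045,0.05],"fingers":1},{"delta_rot":[0,0,0],"xyz":[0.003,-0.055,0.1],"fingers":1},{"delta_rot":[0,0,0],"xyz":[0.003,-0.055,0.13],"fingers":1},{"delta_rot":[0,0,0],"xyz":[0.003,-0.055,0.145],"fingers":1},{"delta_rot":[0,0,0],"xyz":[0.003,-0.055,0.152],"fingers":1},{"delta_rot":[0,0,0],"xyz":[0.003,-0.055,0.158],"fingers":1},{"delta_rot":[0,0,0],"xyz":[0.003,-0.055,0.158],"fingers":1}]'; python3 -m crank '[{"delta_rot":[0,0,0],"xyz":[0,0,0.003],"fingers":1},{"delta_rot":[0,0,0],"xyz":[0,0,0.005],"fingers":1},{"delta_rot":[0,0,0],"xyz":[0,0,0.005],"fingers":1}]'
python3 - <<'E'
from fit import *
C={n:viewer.read_camera(n) for n in('side','top')}
c=C['side']
cv2.imwrite('pics/s5.png',cv2.resize(c['img'][200:290,240:360,::-1],None,fx=6,fy=6,interpolation=cv2.INTER_CUBIC))
o=telemetry.get_obs();p=o['eef_pos'];print(p,proj(c,p),[(proj(c,p+[0,0,z])-[240,200])*6 for z in(0,.01,.02)])
E
```

```text
t: 16.0
eef_pos: [0.5978, 0.1568, 0.0151]
tool_rot: [0.0, 0.725, 0.689, 0.001]
contact_force: [-0.5, 0.1, 0.3]
gripper_width: -0.001
grasp_force: 0.0
t: 16.3
eef_pos: [0.5971, 0.1564, 0.0097]
tool_rot: [0.0, 0.725, 0.689, 0.0]
contact_force: [0.2, -0.1, 0.2]
gripper_width: 0.002
grasp_force: 0.0
[0.59694249 0.15644479 0.00958218] [288.61306184 261.60444473] [array([291.67837102, 369.62666841]), array([291.46668673, 351.07631308]), array([291.25303087, 332.35318496])]
```

View pics/s5.png

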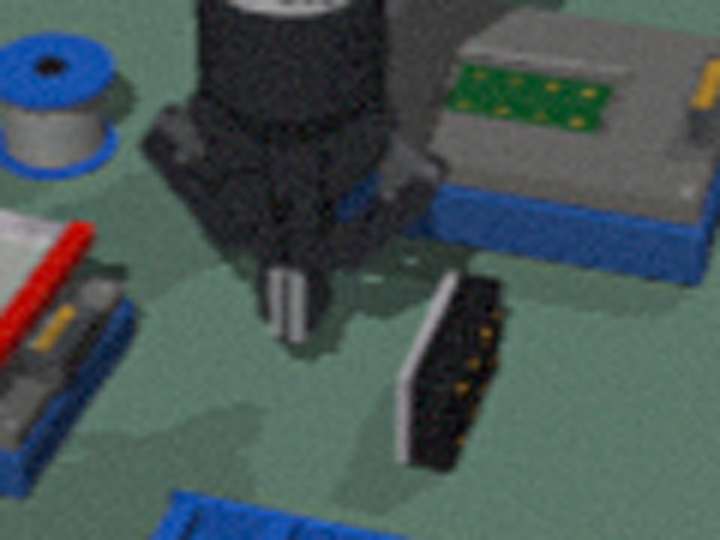

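Tip at crop (289,340) against a predicted (292,370), so it is about 16 mm high. I check this with a gentle touch on the table.

```bash
for i in 1 ; do python3 -m crank '[{"delta_rot":[0,0,0],"xyz":[0,0,0.004],"fingers":1},{"delta_rot":[0,0,0],"xyz":[0,0,0.007],"fingers":1},{"delta_rot":[0,0,0],"xyz":[0,0,0.007],"fingers":1}]'; python3 -m crank '[{"delta_rot":[0,0,0],"xyz":[0,0,0.002],"fingers":1},{"delta_rot":[0,0,0],"xyz":[0,0,0.003],"fingers":1},{"delta_rot":[0,0,0],"xyz":[0,0,0.003],"fingers":1}]'; done
```

```text
t: 16.7
eef_pos: [0.5962, 0.1562, 0.0016]
tool_rot: [-0.0, 0.725, 0.689, -0.0]
contact_force: [-0.0, -0.1, 0.3]
gripper_width: 0.0
grasp_force: 0.0
t: 17.0
eef_pos: [0.5966, 0.1564, -0.001]
tool_rot: [-0.0, 0.725, 0.689, -0.0]
contact_force: [0.4, -0.6, 0.7]
gripper_width: 0.0
grasp_force: 0.0
```

```bash
python3 -m crank '[{"delta_rot":[0,0,0],"xyz":[0,0,0.002],"fingers":1},{"delta_rot":[0,0,0],"xyz":[0,0,0.003],"fingers":1},{"delta_rot":[0,0,0],"xyz":[0,0,0.003],"fingers":1}]' | grep -E "eef|contact"; python3 -m crank '[{"delta_rot":[0,0,0],"xyz":[0,0,0.002],"fingers":1},{"delta_rot":[0,0,0],"xyz":[0,0,0.002],"fingers":1}]'| grep -E "eef|contact"
```

```text
eef_pos: [0.5966, 0.1564, -0.0039]
contact_force: [0.1, 0.2, 0.9]
eef_pos: [0.5965, 0.1563, -0.0061]
contact_force: [-0.0, 0.5, 0.5]
```

```bash
python3 -m crank '[{"delta_rot":[0,0,0],"xyz":[0,0,0.002],"fingers":1},{"delta_rot":[0,0,0],"xyz":[0,0,0.003],"fingers":1},{"delta_rot":[0,0,0],"xyz":[0,0,0.003],"fingers":1}]' | grep -E "eef|contact";  python3 -m crank '[{"delta_rot":[0,0,0],"xyz":[0,0,0.002],"fingers":1},{"delta_rot":[0,0,0],"xyz":[0,0,0.002],"fingers":1}]'| grep -E "eef|contact"
```

```text
eef_pos: [0.5965, 0.1564, -0.009]
contact_force: [-0.6, -0.2, 0.1]
eef_pos: [0.5966, 0.1564, -0.011]
contact_force: [0.4, 0.9, -0.7]
```

```bash
python3 -m crank '[{"delta_rot":[0,0,0],"xyz":[0,0,0.002],"fingers":1},{"delta_rot":[0,0,0],"xyz":[0,0,0.002],"fingers":1}]' | grep -E "eef|contact"
```

```text
eef_pos: [0.5965, 0.1563, -0.013]
contact_force: [0.0, -0.9, -0.1]
```

```bash
python3 -m crank '[{"delta_rot":[0,0,0],"xyz":[0,0,0.002],"fingers":1},{"delta_rot":[0,0,0],"xyz":[0,0,0.002],"fingers":1}]' | grep -E "eef|contact"
```

```text
eef_pos: [0.5966, 0.1564, -0.015]
contact_force: [-0.6, 0.4, -0.0]
```

```bash
python3 -m crank '[{"delta_rot":[0,0,0],"xyz":[0,0,0.0015],"fingers":1},{"delta_rot":[0,0,0],"xyz":[0,0,0.0015],"fingers":1}]' | grep -E "eef|contact"
```

```text
eef_pos: [0.5966, 0.1564, -0.0165]
contact_force: [-0.2, -1.0, -0.3]
```

```bash
python3 -m crank '[{"delta_rot":[0,0,0],"xyz":[0,0,0.0015],"fingers":1},{"delta_rot":[0,0,0],"xyz":[0,0,0.0015],"fingers":1}]' | grep -E "eef|contact"
```

```text
eef_pos: [0.5966, 0.1564, -0.018]
contact_force: [-0.8, -0.0, -0.9]
```

```bash
python3 -m crank '[{"delta_rot":[0,0,0],"xyz":[0,0,0.0015],"fingers":1},{"delta_rot":[0,0,0],"xyz":[0,0,0.0015],"fingers":1}]' | grep -E "eef|contact"
```

```text
eef_pos: [0.5966, 0.1564, -0.0195]
contact_force: [0.9, 0.2, 0.4]
```

```bash
python3 -m crank '[{"delta_rot":[0,0,0],"xyz":[0,0,0.0015],"fingers":1},{"delta_rot":[0,0,0],"xyz":[0,0,0.0015],"fingers":1}]' | grep -E "eef|contact"
```

```text
eef_pos: [0.5966, 0.1564, -0.021]
contact_force: [-0.4, -0.4, -0.6]
```

```bash
python3 -m crank '[{"delta_rot":[0,0,0],"xyz":[0,0,0.0015],"fingers":1},{"delta_rot":[0,0,0],"xyz":[0,0,0.0015],"fingers":1}]' | grep -E "eef|contact"
```

```text
eef_pos: [0.5966, 0.1564, -0.0224]
contact_force: [-0.1, -0.8, 0.1]
```

```bash
python3 -m crank '[{"delta_rot":[0,0,0],"xyz":[0,0,0.0015],"fingers":1},{"delta_rot":[0,0,0],"xyz":[0,0,0.0015],"fingers":1}]' | grep -E "eef|contact"
python3 - <<'E'
from h import *
c=viewer.read_camera('side')
cv2.imwrite('pics/s6.png',cv2.resize(c['img'][200:290,240:360,::-1],None,fx=6,fy=6,interpolation=cv2.INTER_CUBIC))
o=telemetry.get_obs();p=o['eef_pos'];print((proj(c,p*[1,1,0])-[240,200])*6)
E
```

```text
eef_pos: [0.5968, 0.1565, -0.0235]
contact_force: [-1.0, -0.6, 3.3]
[292.04735427 387.38374992]
```

View pics/s6.png

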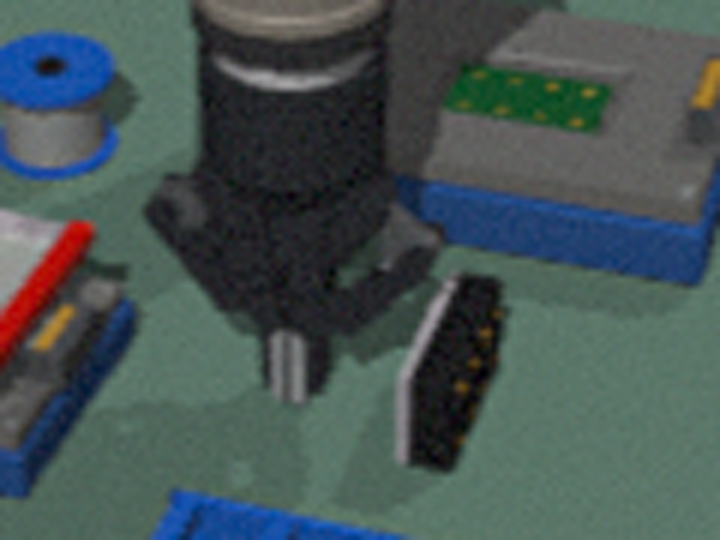

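Touch found: closed tips are 23 mm above the reported TCP, so all earlier pushes went over the converter. Pushing with the tip at 36 mm.

```bash
python3 -m crank '[{"delta_rot":[0,0,0],"xyz":[0,0,-0.036],"fingers":1},{"delta_rot":[0,0,0],"xyz":[0,-0.02,-0.036],"fingers":1},{"delta_rot":[0,0,0],"xyz":[0,-0.035,-0.036],"fingers":1},{"delta_rot":[0,0,0],"xyz":[0,-0.043,-0.036],"fingers":1},{"delta_rot":[0,0,0],"xyz":[0,-0.051,-0.036],"fingers":1},{"delta_rot":[0,0,0],"xyz":[0,-0.059,-0.036],"fingers":1},{"delta_rot":[0,0,0],"xyz":[0,-0.067,-0.036],"fingers":1}]';python3 -m crank '[{"delta_rot":[0,0,0],"xyz":[0,-0.007,0],"fingers":1},{"delta_rot":[0,0,0],"xyz":[0,-0.014,0],"fingers":1},{"delta_rot":[0,0,0],"xyz":[0,-0.02,0],"fingers":1},{"delta_rot":[0,0,0],"xyz":[0,-0.026,0],"fingers":1},{"delta_rot":[0,0,0],"xyz":[0,-0.026,0],"fingers":1},{"delta_rot":[0,0,0],"xyz":[0,0,-0.05],"fingers":-1},{"delta_rot":[0,0,0],"xyz":[0,0.05,-0.1],"fingers":-1},{"delta_rot":[0,0,0],"xyz":[0.05,0.1,-0.15],"fingers":-1},{"delta_rot":[0,0,0],"xyz":[0.1,0.1,-0.17],"fingers":-1},{"delta_rot":[0,0,0],"xyz":[0.1,0.1,-0.17],"fingers":-1}]'; python3 fc.py; python3 plan.py
```

```text
t: 20.35
eef_pos: [0.5293, 0.1598, 0.012]
tool_rot: [-0.0, 0.725, 0.689, -0.0]
contact_force: [0.3, -0.3, -1.3]
gripper_width: 0.001
grasp_force: 0.0
t: 21.35
eef_pos: [0.6351, 0.2521, 0.1819]
tool_rot: [0.0, 0.726, 0.688, 0.0]
contact_force: [1.5, 0.3, -0.4]
gripper_width: 0.849
grasp_force: 0.0
side [330.4, 268.8] 0.67
(array([0.49255622, 0.15301558, 1.54141419]), np.float64(0.11156004489337823))
(array([0.49255622, 0.15301558, 1.54141419]), np.float64(0.11156004489337823))
t 21.55 pos [0.6336 0.2536 0.1808] psi 87.2 F [-0.1 -0.6 -0.3] w 1.0 g 0.0 q [-0.06  0.58 -0.6   1.53  0.35  1.14 -0.79]
```

Flat now, with its centre at (0.493, 0.153). Going in to grasp it across the 46 mm sides.

```bash
python3 - <<'E'
from h import *
c=viewer.read_camera('side')
r=[r for r in cut_out('side','converter') if abs(r['pixel'][0]-330)<15][0]
p=proj(c,[.4926,.153,.024]).round().astype(int);print('top face rgb',c['img'][p[1]-2:p[1]+3,p[0]-3:p[0]+4].mean((0,1)))
E
python3 plan.py "0.4926 0.153 0.08 88.3" "0.4926 0.153 -0.016 88.3"
```

```text
top face rgb [144.51428571 140.4        146.25714286]
t 21.65 pos [0.6329 0.2506 0.1791] psi 87.0 F [ 0.  -0.4 -1. ] w 0.998 g 0.0 q [-0.06  0.58 -0.6   1.53  0.35  1.14 -0.79]
0.4926 0.153 0.08 88.3 -> [-0.09, 0.12, -1.26] [-0.1045, -0.1349, 0.0995]
0.4926 0.153 -0.016 88.3 -> [-0.09, 0.12, -1.26] [-0.1043, -0.1348, 0.1955]
```

```bash
python3 -m crank '[{"delta_rot":[0,0,-1.3],"xyz":[-0.1045,-0.135,0.09],"fingers":-1},{"delta_rot":[0,0,-1.3],"xyz":[-0.1045,-0.135,0.09],"fingers":-1},{"delta_rot":[0,0,-1.3],"xyz":[-0.1045,-0.135,0.09],"fingers":-1},{"delta_rot":[0,0,-1.3],"xyz":[-0.1045,-0.135,0.09],"fingers":-1},{"delta_rot":[0,0,-1.3],"xyz":[-0.1045,-0.135,0.12],"fingers":-1},{"delta_rot":[0,0,-1.3],"xyz":[-0.1045,-0.135,0.12],"fingers":-1},{"delta_rot":[0,0,-1.3],"xyz":[-0.1045,-0.135,0.12],"fingers":-1}]'; python3 plan.py "0.4926 0.153 -0.016 88.3"
```

```text
t: 22.35
eef_pos: [0.4932, 0.1541, 0.0604]
tool_rot: [-0.0, 0.717, 0.697, -0.0]
contact_force: [-0.1, -0.0, 0.1]
gripper_width: 0.998
grasp_force: 0.0
t 22.35 pos [0.4932 0.1541 0.0604] psi 88.3 F [-0.1 -0.   0.1] w 0.998 g 0.0 q [ 0.06  0.49 -0.6   2.02  0.4   0.75 -0.81]
0.4926 0.153 -0.016 88.3 -> [-0.06, 0.02, 0.04] [-0.0011, -0.0005, 0.0764]
```

```bash
python3 -m crank '[{"delta_rot":[0,0,0],"xyz":[-0.001,-0.0005,0.04],"fingers":-1},{"delta_rot":[0,0,0],"xyz":[-0.001,-0.0005,0.065],"fingers":-1},{"delta_rot":[0,0,0],"xyz":[-0.001,-0.0005,0.076],"fingers":-1},{"delta_rot":[0,0,0],"xyz":[-0.001,-0.0005,0.076],"fingers":-1},{"delta_rot":[0,0,0],"xyz":[-0.001,-0.0005,0.076],"fingers":-0.3},{"delta_rot":[0,0,0],"xyz":[-0.001,-0.0005,0.076],"fingers":0},{"delta_rot":[0,0,0],"xyz":[-0.001,-0.0005,0.076],"fingers":1},{"delta_rot":[0,0,0],"xyz":[-0.001,-0.0005,0.076],"fingers":1},{"delta_rot":[0,0,0],"xyz":[-0.001,-0.0005,0.076],"fingers":1},{"delta_rot":[0,0,0],"xyz":[-0.001,-0.0005,0.076],"fingers":1}]' 50; python3 plan.py "0.493 0.153 0.13 -2" "0.537 -0.032 0.13 -2"
```

```text
t: 23.35
eef_pos: [0.4938, 0.1541, -0.0142]
tool_rot: [0.001, 0.717, 0.697, 0.001]
contact_force: [-1.1, 0.2, 6.6]
gripper_width: 0.523
grasp_force: 50.9
t 23.35 pos [ 0.4938  0.1541 -0.0142] psi 88.4 F [-1.1  0.2  6.6] w 0.523 g 50.9 q [-0.01  0.6  -0.52  2.06  0.52  0.61 -0.91]
0.493 0.153 0.13 -2 -> [0.08, -0.13, 90.37] [-0.001, -0.0005, -0.1442]
0.537 -0.032 0.13 -2 -> [0.08, -0.13, 90.37] [-0.1847, 0.0488, -0.1442]
```

```bash
python3 -m crank '[{"delta_rot":[0,0,0],"xyz":[0,0,-0.03],"fingers":1},{"delta_rot":[0,0,0],"xyz":[0,0,-0.07],"fingers":1},{"delta_rot":[0,0,0],"xyz":[0,0,-0.11],"fingers":1},{"delta_rot":[0,0,8],"xyz":[0,0,-0.13],"fingers":1},{"delta_rot":[0,0,16],"xyz":[-0.03,0.01,-0.13],"fingers":1},{"delta_rot":[0,0,24],"xyz":[-0.06,0.015,-0.13],"fingers":1},{"delta_rot":[0,0,32],"xyz":[-0.09,0.025,-0.13],"fingers":1},{"delta_rot":[0,0,40],"xyz":[-0.12,0.035,-0.13],"fingers":1},{"delta_rot":[0,0,48],"xyz":[-0.15,0.04,-0.13],"fingers":1},{"delta_rot":[0,0,56],"xyz":[-0.185,0.049,-0.13],"fingers":1}]'; python3 -m crank '[{"delta_rot":[0,0,8],"xyz":[0,0,0],"fingers":1},{"delta_rot":[0,0,16],"xyz":[0,0,0],"fingers":1},{"delta_rot":[0,0,24],"xyz":[0,0,0],"fingers":1},{"delta_rot":[0,0,32],"xyz":[0,0,0],"fingers":1},{"delta_rot":[0,0,34],"xyz":[0,0,0],"fingers":1},{"delta_rot":[0,0,34],"xyz":[0,0,0],"fingers":1}]' ; python3 plan.py "0.537 -0.032 0.07 -1.7"
```

```text
t: 24.35
eef_pos: [0.5364, -0.0331, 0.1151]
tool_rot: [-0.0, 0.961, 0.277, 0.0]
contact_force: [0.5, -0.3, -1.1]
gripper_width: 0.526
grasp_force: 52.3
t: 24.95
eef_pos: [0.5365, -0.0324, 0.1149]
tool_rot: [-0.0, 1.0, -0.014, 0.0]
contact_force: [0.3, -0.5, -1.0]
gripper_width: 0.522
grasp_force: 52.3
t 24.95 pos [ 0.5365 -0.0324  0.1149] psi -1.6 F [ 0.3 -0.5 -1. ] w 0.522 g 52.3 q [ 0.15  0.38 -0.25  1.96  0.13  0.82 -1.77]
0.537 -0.032 0.07 -1.7 -> [-0.0, -0.03, 0.11] [0.0005, -0.0004, 0.0449]
```

```bash
python3 -m crank '[{"delta_rot":[0,0,0],"xyz":[0.0005,-0.0004,0.03],"fingers":1},{"delta_rot":[0,0,0],"xyz":[0.0005,-0.0004,0.06],"fingers":1},{"delta_rot":[0,0,0],"xyz":[0.0005,-0.0004,0.06],"fingers":1}]'
python3 - <<'E'
from fit import *
o=telemetry.get_obs();z=o['eef_pos'][2]+.014;print(o['eef_pos'])
c=viewer.read_camera('side')
for n in('side','top'):
    cc=viewer.read_camera(n)
    for r in cut_out(n,'converter'):
        ys,xs=np.nonzero(r['pixels']);print(n,r['pixel'],round(r['score'],2),len(xs),xs.min(),xs.max(),ys.min(),ys.max())
P=place(box(-.038,.038,-.023,.023,z,z+.024),o['eef_pos'][0],o['eef_pos'][1],-.03)
print([proj(c,p).round(1).tolist() for p in P])
im=c['img'][160:245,275:385,::-1];cv2.imwrite('pics/s7.png',cv2.resize(im,None,fx=7,fy=7,interpolation=cv2.INTER_CUBIC))
E
```

```text
t: 25.25
eef_pos: [0.5339, -0.0322, 0.0515]
tool_rot: [-0.0, 1.0, -0.013, -0.003]
contact_force: [-0.3, -0.3, -2.4]
gripper_width: 0.526
grasp_force: 52.3
[ 0.53392916 -0.03223824  0.05152415]
side [336.3, 205.3] 0.81 240 315 343 198 212
side [249.8, 218.4] 0.38 429 238 259 206 229
[[344.2, 205.7], [344.6, 198.4], [340.7, 214.3], [341.1, 206.9], [318.1, 201.5], [318.3, 194.3], [313.8, 209.9], [314.0, 202.5]]
```

View pics/s7.png

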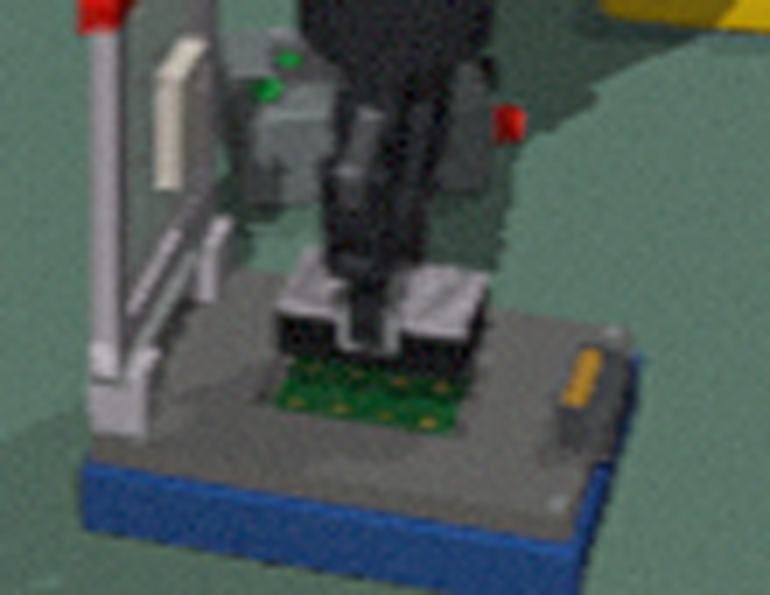

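The converter is held flat, plate up, over the pocket (crop (380,310)) and the pocket is just below. Lowering.

```bash
python3 plan.py "0.5365 -0.032 0.04 -1.7"; python3 -m crank '[{"delta_rot":[0,0,0],"xyz":[0.0005,0,0.005],"fingers":1},{"delta_rot":[0,0,0],"xyz":[0.0005,0,0.009],"fingers":1},{"delta_rot":[0,0,0],"xyz":[0.0005,0,0.012],"fingers":1},{"delta_rot":[0,0,0],"xyz":[0.0005,0,0.012],"fingers":1}]'; python3 plan.py "0.5365 -0.032 0.03 -1.7"
```

```text
t 25.5 pos [ 0.5383 -0.0322  0.056 ] psi -1.6 F [ 0.6  0.1 -0.1] w 0.524 g 52.3 q [ 0.13  0.46 -0.24  1.99  0.16  0.7  -1.8 ]
0.5365 -0.032 0.04 -1.7 -> [-0.01, -0.16, 0.1] [-0.0019, -0.0001, 0.016]
t: 25.9
eef_pos: [0.5371, -0.0322, 0.0419]
tool_rot: [0.0, 1.0, -0.014, -0.0]
contact_force: [-0.7, 0.4, -0.5]
gripper_width: 0.522
grasp_force: 52.3
t 25.9 pos [ 0.5371 -0.0322  0.0419] psi -1.6 F [-0.7  0.4 -0.5] w 0.522 g 52.3 q [ 0.13  0.49 -0.23  2.    0.17  0.67 -1.81]
0.5365 -0.032 0.03 -1.7 -> [0.0, 0.05, 0.1] [-0.0006, -0.0002, 0.0119]
```

```bash
python3 -m crank '[{"delta_rot":[0,0,0],"xyz":[-0.0006,0,0.006],"fingers":1},{"delta_rot":[0,0,0],"xyz":[-0.0006,0,0.009],"fingers":1},{"delta_rot":[0,0,0],"xyz":[-0.0006,0,0.011],"fingers":1},{"delta_rot":[0,0,0],"xyz":[-0.0006,0,0.012],"fingers":1},{"delta_rot":[0,0,0],"xyz":[-0.0006,0,0.012],"fingers":1}]' | grep -E "eef|contact";python3 -m crank '[{"delta_rot":[0,0,0],"xyz":[0,0,0.001],"fingers":1},{"delta_rot":[0,0,0],"xyz":[0,0,0.002],"fingers":1},{"delta_rot":[0,0,0],"xyz":[0,0,0.002],"fingers":1}]' | grep -E "eef|contact"
```

```text
eef_pos: [0.5369, -0.0322, 0.0302]
contact_force: [-0.4, 0.3, -1.7]
eef_pos: [0.5369, -0.0322, 0.0283]
contact_force: [0.1, 0.2, -1.8]
```

```bash
python3 -m crank '[{"delta_rot":[0,0,0],"xyz":[0,0,0.001],"fingers":1},{"delta_rot":[0,0,0],"xyz":[0,0,0.002],"fingers":1},{"delta_rot":[0,0,0],"xyz":[0,0,0.002],"fingers":1}]' | grep -E "eef|contact"
```

```text
eef_pos: [0.5369, -0.0322, 0.0262]
contact_force: [0.7, 0.8, -1.3]
```

```bash
python3 -m crank '[{"delta_rot":[0,0,0],"xyz":[0,0,0.001],"fingers":1},{"delta_rot":[0,0,0],"xyz":[0,0,0.002],"fingers":1},{"delta_rot":[0,0,0],"xyz":[0,0,0.002],"fingers":1}]' | grep -E "eef|contact"
```

```text
eef_pos: [0.537, -0.0322, 0.0245]
contact_force: [-0.5, -0.4, 2.7]
```

Seated with light plate contact. Release, rise, check, and go behind the lid.

```bash
python3 -m crank '[{"delta_rot":[0,0,0],"xyz":[0,0,0],"fingers":-0.15},{"delta_rot":[0,0,0],"xyz":[0,0,0],"fingers":-0.4},{"delta_rot":[0,0,0],"xyz":[0,0,0],"fingers":-0.4},{"delta_rot":[0,0,0],"xyz":[0,0,-0.03],"fingers":-0.4},{"delta_rot":[0,0,0],"xyz":[0,0,-0.08],"fingers":-0.4},{"delta_rot":[0,0,0],"xyz":[0,0,-0.13],"fingers":-0.4},{"delta_rot":[0,0,0],"xyz":[0,0,-0.18],"fingers":0},{"delta_rot":[0,0,0],"xyz":[0,0,-0.23],"fingers":1},{"delta_rot":[0,0,0],"xyz":[0,0,-0.24],"fingers":1},{"delta_rot":[0,0,0],"xyz":[0,0,-0.24],"fingers":1}]'
python3 - <<'E'
from fit import *
c=viewer.read_camera('side')
L=[r for r in cut_out('side','converter') if abs(r['pixel'][0]-329)<20]
print([(r['pixel'],r['score']) for r in L])
def M(z): return lambda p:[place(box(-.038,.038,-.023,.023,z,.063),*p)]
if L: print(fit(M(.045),[.537,-.032,-.03],[(c,L[0]['pixels'])],[.01,.01,.1]))
# lid angle
def jig(p):
    L=box(-.165,0,-.07,.07,0,.01); L=np.vstack([L,box(-.165,-.149,-.07,.07,0,.016)])
    return [proj(c,q) for q in place(np.array([[-.165,-.07,.016],[-.165,.07,.016]])@R.from_euler('y',p).as_matrix().T+[.085,0,.07],.537,-.032,-.03)]
hsv=cv2.cvtColor(c['img'],cv2.COLOR_RGB2HSV);red=((hsv[...,0]<6)|(hsv[...,0]>174))&(hsv[...,1]>160)&(hsv[...,2]>80);red[:,:270]=0;red[:,315:]=0;red[:130]=0;red[205:]=0
ys,xs=np.nonzero(red);print('red',len(xs),xs.min(),xs.max(),ys.min(),ys.max(),xs.mean(),ys.mean())
for a in(1.45,1.5,1.55,1.6): print(a,np.round(jig(a),1).tolist())
E
python3 plan.py "0.675 -0.035 0.25 -1.7" "0.675 -0.035 0.198 -1.7"
```

```text
t: 28.3
eef_pos: [0.5382, -0.0322, 0.2666]
tool_rot: [0.0, 1.0, -0.014, 0.002]
contact_force: [-0.7, 1.0, -1.0]
gripper_width: 0.019
grasp_force: 0.0
[([328.5, 213.9], 0.87)]
(array([ 0.53478766, -0.02722684, -0.03061943]), np.float64(0.06365591397849457))
red 164 286 305 139 164 295.219512195122 151.4329268292683
1.45 [[307.8, 137.9], [292.5, 159.6]]
1.5 [[304.9, 137.5], [289.3, 159.2]]
1.55 [[302.0, 137.3], [286.2, 158.9]]
1.6 [[299.2, 137.2], [283.0, 158.7]]
t 28.4 pos [ 0.5361 -0.0323  0.2629] psi -1.6 F [-0.5 -0.7  0.3] w -0.002 g 0.0 q [ 0.18  0.22 -0.27  1.8   0.06  1.13 -1.72]
0.675 -0.035 0.25 -1.7 -> [0.01, 0.12, 0.09] [0.139, -0.0012, 0.0127]
0.675 -0.035 0.198 -1.7 -> [0.01, 0.12, 0.09] [0.1391, -0.0012, 0.0647]
```

```bash
python3 -m crank '[{"delta_rot":[0,0,0],"xyz":[0.05,-0.001,0],"fingers":1},{"delta_rot":[0,0,0],"xyz":[0.1,-0.001,0.005],"fingers":1},{"delta_rot":[0,0,0],"xyz":[0.139,-0.001,0.01],"fingers":1},{"delta_rot":[0,0,0],"xyz":[0.139,-0.001,0.01],"fingers":1},{"delta_rot":[0,0,0],"xyz":[0.139,-0.001,0.04],"fingers":1},{"delta_rot":[0,0,0],"xyz":[0.139,-0.001,0.062],"fingers":1},{"delta_rot":[0,0,0],"xyz":[0.139,-0.001,0.062],"fingers":1}]'
python3 - <<'E'
import numpy as np
from h import *
h=np.array([.622,.07]);p=telemetry.get_obs()['eef_pos'];print(p)
for a in(1.5,1.35,1.2,1.05,.9,.75,.6,.45,.3,.2,.12,.06,0):
    c=h+.157*np.array([-np.cos(a),np.sin(a)])+.016*np.array([np.sin(a),np.cos(a)])
    t=np.r_[c[0]+.011*(a>.0),c[1]-.023]; print(a,'TCP x,z',t.round(4),'d tool x,z',round(t[0]-p[0],4),round(p[2]-t[1],4))
E
```

```text
t: 29.1
eef_pos: [0.6718, -0.0352, 0.1964]
tool_rot: [0.0, 1.0, -0.014, -0.005]
contact_force: [0.0, -0.1, -0.4]
gripper_width: -0.0
grasp_force: 0.0
[ 0.67179934 -0.03521755  0.1964235 ]
1.5 TCP x,z [0.6379 0.2047] d tool x,z -0.0339 -0.0083
1.35 TCP x,z [0.6142 0.2037] d tool x,z -0.0576 -0.0073
1.2 TCP x,z [0.591  0.1991] d tool x,z -0.0808 -0.0027
1.05 TCP x,z [0.5688 0.1911] d tool x,z -0.103 0.0053
0.9 TCP x,z [0.5479 0.1799] d tool x,z -0.1239 0.0165
0.75 TCP x,z [0.529  0.1657] d tool x,z -0.1428 0.0307
0.6 TCP x,z [0.5125 0.1489] d tool x,z -0.1593 0.0476
0.45 TCP x,z [0.4986 0.1297] d tool x,z -0.1732 0.0667
0.3 TCP x,z [0.4877 0.1087] d tool x,z -0.1841 0.0877
0.2 TCP x,z [0.4823 0.0939] d tool x,z -0.1895 0.1026
0.12 TCP x,z [0.479  0.0817] d tool x,z -0.1928 0.1147
0.06 TCP x,z [0.4772 0.0724] d tool x,z -0.1946 0.124
0 TCP x,z [0.465 0.063] d tool x,z -0.2068 0.1334
```

```bash
python3 -m crank '[{"delta_rot":[0,0,0],"xyz":[-0.020,0,-0.007],"fingers":1},{"delta_rot":[0,0,0],"xyz":[-0.034,0,-0.008],"fingers":1},{"delta_rot":[0,0,0],"xyz":[-0.046,0,-0.008],"fingers":1},{"delta_rot":[0,0,0],"xyz":[-0.058,0,-0.007],"fingers":1},{"delta_rot":[0,0,0],"xyz":[-0.070,0,-0.005],"fingers":1},{"delta_rot":[0,0,0],"xyz":[-0.081,0,-0.003],"fingers":1},{"delta_rot":[0,0,0],"xyz":[-0.092,0,0.001],"fingers":1},{"delta_rot":[0,0,0],"xyz":[-0.103,0,0.005],"fingers":1},{"delta_rot":[0,0,0],"xyz":[-0.114,0,0.011],"fingers":1},{"delta_rot":[0,0,0],"xyz":[-0.124,0,0.0165],"fingers":1}]'
cat > lid.py <<'E'
from h import *
from scipy.optimize import least_squares
o=telemetry.get_obs();p=o['eef_pos'];print('pos',p.round(4),'F',o['contact_force'].round(1))
c=viewer.read_camera('side')
hsv=cv2.cvtColor(c['img'],cv2.COLOR_RGB2HSV);red=((hsv[...,0]<6)|(hsv[...,0]>174))&(hsv[...,1]>150)&(hsv[...,2]>70);red[:,:280]=0;red[:,395:]=0;red[:120]=0;red[240:]=0
n,lab,st,ce=cv2.connectedComponentsWithStats(red.astype(np.uint8));print('red',[(st[i].tolist(),ce[i].round(1).tolist()) for i in range(1,n) if st[i][4]>15])
J=R.from_euler('z',-.03)
for a in(1.5,1.2,.9,.6,.3,.1,0):
    q=R.from_euler('y',a).apply([[-.157,s,.012] for s in(-.07,.07)])+[.085,0,.07]
    print(a,[proj(c,J.apply(v)+[.5365,-.032,0]).round(1).tolist() for v in q])
E
python3 lid.py
```

```text
t: 30.1
eef_pos: [0.5512, -0.0316, 0.1859]
tool_rot: [0.0, 1.0, -0.014, 0.0]
contact_force: [1.0, -1.1, 2.8]
gripper_width: -0.001
grasp_force: 1.0
pos [ 0.5512 -0.0316  0.1859] F [ 1.  -1.1  2.8]
red [([321, 151, 18, 28, 183], [329.7, 164.7]), ([345, 175, 4, 5, 16], [346.9, 176.9])]
1.5 [[306.3, 140.5], [290.8, 162.4]]
1.2 [[322.5, 144.9], [308.6, 167.4]]
0.9 [[337.2, 153.6], [324.8, 176.9]]
0.6 [[348.8, 165.7], [337.7, 190.0]]
0.3 [[356.1, 179.7], [345.9, 205.1]]
0.1 [[358.3, 189.4], [348.5, 215.5]]
0 [[358.6, 194.2], [348.9, 220.6]]
```

```bash
python3 -m crank '[{"delta_rot":[0,0,0],"xyz":[-0.010,0,0.007],"fingers":1},{"delta_rot":[0,0,0],"xyz":[-0.019,0,0.014],"fingers":1},{"delta_rot":[0,0,0],"xyz":[-0.028,0,0.022],"fingers":1},{"delta_rot":[0,0,0],"xyz":[-0.036,0,0.031],"fingers":1},{"delta_rot":[0,0,0],"xyz":[-0.043,0,0.040],"fingers":1},{"delta_rot":[0,0,0],"xyz":[-0.050,0,0.050],"fingers":1},{"delta_rot":[0,0,0],"xyz":[-0.056,0,0.060],"fingers":1},{"delta_rot":[0,0,0],"xyz":[-0.061,0,0.071],"fingers":1},{"delta_rot":[0,0,0],"xyz":[-0.066,0,0.086],"fingers":1},{"delta_rot":[0,0,0],"xyz":[-0.066,0,0.086],"fingers":1}]'; python3 lid.py; python3 plan.py "0.466 -0.03 0.09 -1.7"
```

```text
t: 31.15
eef_pos: [0.4836, -0.0299, 0.0976]
tool_rot: [0.0, 1.0, -0.014, -0.002]
contact_force: [-0.4, -0.3, -0.7]
gripper_width: 0.002
grasp_force: 0.0
pos [ 0.4836 -0.0299  0.0976] F [-0.4 -0.3 -0.7]
red [([345, 183, 15, 30, 175], [352.0, 198.2])]
1.5 [[306.3, 140.5], [290.8, 162.4]]
1.2 [[322.5, 144.9], [308.6, 167.4]]
0.9 [[337.2, 153.6], [324.8, 176.9]]
0.6 [[348.8, 165.7], [337.7, 190.0]]
0.3 [[356.1, 179.7], [345.9, 205.1]]
0.1 [[358.3, 189.4], [348.5, 215.5]]
0 [[358.6, 194.2], [348.9, 220.6]]
t 31.2 pos [ 0.4848 -0.0298  0.0987] psi -1.6 F [ 0.  -0.8  0.2] w 0.0 g 0.0 q [ 0.16  0.33 -0.27  2.08  0.13  0.75 -1.79]
0.466 -0.03 0.09 -1.7 -> [0.0, 0.15, 0.11] [-0.0187, 0.0008, 0.0088]
```

```bash
python3 -m crank '[{"delta_rot":[0,0,0],"xyz":[0,0,-0.006],"fingers":1},{"delta_rot":[0,0,0],"xyz":[-0.018,0,-0.006],"fingers":1},{"delta_rot":[0,0,0],"xyz":[-0.018,0,0.004],"fingers":1},{"delta_rot":[0,0,0],"xyz":[-0.018,0,0.012],"fingers":1},{"delta_rot":[0,0,0],"xyz":[-0.018,0,0.018],"fingers":1},{"delta_rot":[0,0,0],"xyz":[-0.018,0,0.022],"fingers":1},{"delta_rot":[0,0,0],"xyz":[-0.018,0,0.022],"fingers":1}]'|grep -E 'eef|contact'; python3 -m crank '[{"delta_rot":[0,0,0],"xyz":[0,0,0.003],"fingers":1},{"delta_rot":[0,0,0],"xyz":[0,0,0.005],"fingers":1},{"delta_rot":[0,0,0],"xyz":[0,0,0.005],"fingers":1}]'|grep -E 'eef|contact'
```

```text
eef_pos: [0.4681, -0.0292, 0.0772]
contact_force: [0.1, 0.6, 0.5]
eef_pos: [0.4686, -0.0292, 0.0741]
contact_force: [-4.0, 0.0, 15.7]
```

```bash
python3 -m crank '[{"delta_rot":[0,0,0],"xyz":[0,0,0.002],"fingers":1},{"delta_rot":[0,0,0],"xyz":[0,0,0.004],"fingers":1},{"delta_rot":[0,0,0],"xyz":[0,0,0.004],"fingers":1}]'|grep -E 'eef|contact'
```

```text
eef_pos: [0.4681, -0.0292, 0.0705]
contact_force: [-7.0, -0.3, 20.6]
```

```bash
python3 -m crank '[{"delta_rot":[0,0,0],"xyz":[0,0,0.002],"fingers":1},{"delta_rot":[0,0,0],"xyz":[0,0,0.004],"fingers":1},{"delta_rot":[0,0,0],"xyz":[0,0,0.004],"fingers":1}]'|grep -E 'eef|contact'
```

```text
eef_pos: [0.4673, -0.0292, 0.0651]
contact_force: [-3.7, 0.5, 5.6]
```

```bash
python3 -m crank '[{"delta_rot":[0,0,0],"xyz":[0,0,0.002],"fingers":1},{"delta_rot":[0,0,0],"xyz":[0,0,0.0025],"fingers":1},{"delta_rot":[0,0,0],"xyz":[0,0,0.0025],"fingers":1}]'|grep -E 'eef|contact'
```

```text
eef_pos: [0.4677, -0.0292, 0.0624]
contact_force: [-1.9, -0.1, 3.4]
```

```bash
python3 -m crank '[{"delta_rot":[0,0,0],"xyz":[0,0,0.001],"fingers":1},{"delta_rot":[0,0,0],"xyz":[0,0,0.0015],"fingers":1},{"delta_rot":[0,0,0],"xyz":[0,0,0.0015],"fingers":1}]'|grep -E 'eef|contact'
```

```text
eef_pos: [0.4678, -0.0293, 0.0621]
contact_force: [-8.3, 0.5, 21.5]
```

Hard stop at 21 N with the rail at 86 mm. Back off, check that the lid stays shut, and go to the toggle.

```bash
python3 -m crank '[{"delta_rot":[0,0,0],"xyz":[0,0,-0.03],"fingers":1},{"delta_rot":[0,0,0],"xyz":[0,0,-0.08],"fingers":1},{"delta_rot":[0,0,0],"xyz":[0,0,-0.1],"fingers":1},{"delta_rot":[0,0,0],"xyz":[0,0,-0.1],"fingers":1}]'; python3 lid.py | head -2; python3 plan.py "0.544 -0.312 0.16 23.6"
```

```text
t: 33.8
eef_pos: [0.4712, -0.0293, 0.1642]
tool_rot: [0.0, 1.0, -0.014, 0.004]
contact_force: [0.4, 0.3, -0.3]
gripper_width: 0.002
grasp_force: 0.0
pos [ 0.4712 -0.0293  0.1642] F [ 0.4  0.3 -0.3]
red [([347, 194, 14, 31, 180], [353.0, 208.9])]
t 33.85 pos [ 0.4696 -0.0293  0.1622] psi -1.6 F [ 0.4  0.3 -0.2] w -0.003 g 0.0 q [ 0.19  0.21 -0.29  2.06  0.08  0.87 -1.75]
0.544 -0.312 0.16 23.6 -> [0.06, -0.25, -25.22] [0.0824, 0.2804, 0.0026]
```

The rail is at (353,209), which matches angle 0, so the lid is shut and stays. On to the toggle.

```bash
python3 -m crank '[{"delta_rot":[0,0,-8],"xyz":[0.014,0.045,0.0],"fingers":1},{"delta_rot":[0,0,-16],"xyz":[0.027,0.09,0.0],"fingers":1},{"delta_rot":[0,0,-24],"xyz":[0.04,0.135,0.0],"fingers":1},{"delta_rot":[0,0,-25.2],"xyz":[0.053,0.18,0.0],"fingers":1},{"delta_rot":[0,0,-25.2],"xyz":[0.066,0.225,0.0],"fingers":1},{"delta_rot":[0,0,-25.2],"xyz":[0.082,0.28,0.0],"fingers":1},{"delta_rot":[0,0,-25.2],"xyz":[0.082,0.28,0.0],"fingers":1},{"delta_rot":[0,0,-25.2],"xyz":[0.082,0.28,0.0],"fingers":1}]'
python3 - <<'E'
from h import *
for n in('top','side'):
    c=viewer.read_camera(n);print(n,[(np.round(r['pixel'],1),round(r['score'],2)) for r in search_frame(n,'toggle_tip')],proj(c,[.581,-.296,.096]),proj(c,[.617,-.280,.096]))
E
python3 plan.py "0.544 -0.312 0.065 23.6" "0.5917 -0.2912 0.065 23.6"
```

```text
t: 34.65
eef_pos: [0.541, -0.3133, 0.1585]
tool_rot: [-0.001, 0.979, 0.203, -0.001]
contact_force: [-0.4, 0.3, 0.5]
gripper_width: 0.002
grasp_force: 0.0
top [] [404.75514943 203.08920057] [399.88450469 192.24081027]
side [(array([328.6, 159.8]), 0.51)] [332.01037816 155.73790202] [320.15305965 156.47258852]
t 34.85 pos [ 0.5421 -0.3091  0.1603] psi 23.8 F [ 0.5 -0.7 -0.2] w 0.002 g 0.0 q [ 0.58  0.45 -0.21  1.72  0.11  0.99 -0.83]
0.544 -0.312 0.065 23.6 -> [-0.09, 0.02, 0.15] [0.0006, 0.0036, 0.0953]
0.5917 -0.2912 0.065 23.6 -> [-0.09, 0.02, 0.15] [0.0526, 0.0038, 0.0952]
```

```bash
python3 -m crank '[{"delta_rot":[0,0,0],"xyz":[0,0.003,0.045],"fingers":1},{"delta_rot":[0,0,0],"xyz":[0,0.003,0.08],"fingers":1},{"delta_rot":[0,0,0],"xyz":[0,0.003,0.095],"fingers":1},{"delta_rot":[0,0,0],"xyz":[0.008,0.003,0.095],"fingers":1},{"delta_rot":[0,0,0],"xyz":[0.016,0.003,0.095],"fingers":1},{"delta_rot":[0,0,0],"xyz":[0.022,0.003,0.095],"fingers":1},{"delta_rot":[0,0,0],"xyz":[0.028,0.003,0.095],"fingers":1},{"delta_rot":[0,0,0],"xyz":[0.034,0.003,0.095],"fingers":1}]'; python3 -m crank '[{"delta_rot":[0,0,0],"xyz":[0.006,0,0],"fingers":1},{"delta_rot":[0,0,0],"xyz":[0.012,0,0],"fingers":1},{"delta_rot":[0,0,0],"xyz":[0.018,0,0],"fingers":1},{"delta_rot":[0,0,0],"xyz":[0.022,0,0],"fingers":1},{"delta_rot":[0,0,0],"xyz":[0.022,0,0],"fingers":1},{"delta_rot":[0,0,0],"xyz":[-0.02,0,0],"fingers":1},{"delta_rot":[0,0,0],"xyz":[-0.03,0,-0.04],"fingers":1},{"delta_rot":[0,0,0],"xyz":[-0.06,0,-0.09],"fingers":1},{"delta_rot":[0,0,0],"xyz":[-0.1,0,-0.12],"fingers":1},{"delta_rot":[0,0,0],"xyz":[-0.12,0,-0.14],"fingers":1}]'
cat > tog.py <<'E'
from h import *
for n in('top','side'):
    c=viewer.read_camera(n)
    a=proj(c,[.581,-.296,.096]);b=proj(c,[.617,-.280,.096])
    v=c['img'].max(2);f=lambda p:v[int(round(p[1]))-1:int(round(p[1]))+2,int(round(p[0]))-1:int(round(p[0]))+2].mean().round()
    print(n,[(np.round(r['pixel'],1),round(r['score'],2)) for r in search_frame(n,'toggle_tip')],'off',a.round(1),f(a),'on',b.round(1),f(b))
    cv2.imwrite(f'pics/end_{n}.png',c['img'][:,:,::-1])
    y,x=150,312
    if n=='side': print(v[y:y+14,x:x+28])
E
python3 tog.py
```

```text
t: 35.65
eef_pos: [0.5726, -0.3024, 0.0671]
tool_rot: [0.001, 0.979, 0.204, -0.002]
contact_force: [-8.1, -2.6, 4.1]
gripper_width: 0.002
grasp_force: 3.6
t: 36.65
eef_pos: [0.4628, -0.3502, 0.2082]
tool_rot: [0.001, 0.979, 0.204, 0.0]
contact_force: [-0.2, -0.7, 1.0]
gripper_width: 0.0
grasp_force: 0.0
top [(array([401.9, 190.2]), 0.59)] off [404.8 203.1] 50.0 on [399.9 192.2] 15.0
side [(array([322. , 160.1]), 0.44)] off [332.  155.7] 113.0 on [320.2 156.5] 38.0
[[114 112 112 115 115 113 109 113 112 108 115 105 113 112 111 113 115 112
  113 108 110 113 109 113 114 112 113 113]
 [110 112 116 108 109 111 111 113 114 112 112 112 116 111 111 110 111 112
  114 108 113 108 113 111 113 114 110 115]
 [109 113 109 111 114 115 110 110 109 114 115 109 114 112 111 114 116 109
  109 113 114 112 109 116 112 111 111 112]
 [111 114 115 110 115 113 115 111 115 113 111 111 111 114 111 111 114 112
  113 110 113 113 114 110 109 109 116 110]
 [115 108 113 109 112 112 114 106  99 111 114 112 111 114 109 111 113 113
  113 115 108 112 111 112 115 109 111 114]
 [111 109 112 114 112  94  54  38  45  75 105 
[... 307 characters left out ...]
111 110 112 114  97  54  27  21  14  33  91 111 110 112 110 115 113 117
  110 111 113 107 115 112 112 109 112 113]
 [114 113 109 112 112  96  64  36  37  73 100 117 114 111 114 114 114 110
  111 115 112 112 111 113 109 111 116 108]
 [113 110 112 111 113 117 104  90  98 116 105 115 112 111 108 113 112 110
  108 114 113 114 111 114 115 111 114 116]
 [109 108 114 117 108 116 114  99  94 106 117 113 110 107 111 113 109 114
  110 111 111 115 110 110 110 111 110 110]
 [115 110 115 114 115 111 112 110  96 102 111 110 107 112 111 114 114 110
  115 115 113 110 102  93  91 111 108 108]
 [109 112 116 115 108 114 105  96  81  82 109 116 112 107 111 117 116 113
  116 120 106 105 101 103 100 108 104 100]]
```

The ball now shows at (319.5,157) in the side view, which is the on position, and in the top view the on spot is dark. Final lid check, then hand in.

```bash
python3 -m crank '[{"delta_rot":[0,0,0],"xyz":[0,0,0],"fingers":1},{"delta_rot":[0,0,0],"xyz":[0,0,0],"fingers":1}]' | grep -E 'eef|contact'; python3 lid.py | head -2; python3 -c "
from h import *
print(job.hand_in())"
```

```text
eef_pos: [0.4651, -0.3473, 0.2045]
contact_force: [0.2, -0.3, -0.1]
pos [ 0.4651 -0.3473  0.2045] F [ 0.2 -0.3 -0.1]
red [([345, 175, 4, 5, 16], [346.9, 176.9]), ([347, 194, 14, 31, 180], [353.0, 209.0])]
the job is handed in; nothing more can be done
None
```

The job is handed in: the converter lies contacts down in the jig's pocket, the lid is latched shut and the toggle was then flipped to on, all confirmed in the camera images at about 37 s of the 72 s limit; the hand-in returned no verdict.

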